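# Fit the retaining ring on a vacuum-pump rotor

### The job

Fit the loose retaining ring into the groove of the upright pump shaft with the pliers, never touching the ring with the fingers: spread the ring, lift it off the mat, slide it down over the shaft end and gently press the sprung collar down until it bottoms (firm but light, nothing on the shaft may ever take more than about 20 N), then let the ring close fully into the groove. Finally put the pliers back upright in their stand, and leave the bottle, jar and wrench where they are.

Things in the scene. Friction and masses are not known exactly. Their poses are not given: they have to be found in the camera images.
- pliers_grip (a point): Hinged lock-ring pliers, upright in the stand, tips down, 160 g. This point: midway between the two rubber handles, 137 mm above the tip ends: grip here. z up, y across the handles (squeeze along y), x the thickness. Handles: 20 mm along x, about 58 mm over their outer faces here at rest, from 22 mm above to 34 mm below. Held at 57 mm the pliers can be carried with the tips still nearly shut
- pliers_tips (a point): Middle of the pliers' tip ends. At rest the pair of tips is 8.5 mm along y, 6 mm along x, 4.8 mm long; above them a shoulder (32 mm along y, 14 mm along x) comes down on the ring's lugs. Squeezing the handles SPREADS the tips (pivot 95 mm above this point; 1 mm at a handle moves its tip 2.3 mm), up to 44 mm over their outsides and 2.5 mm higher; letting go lowers them again
- rest_plate (a point): Middle of the underside of the pliers' rest plate (76 mm along y, 18 mm along x, 6 mm thick, level at rest), 57 mm below the grip point; it lies across the two post tops of the stand
- pliers_b (a joint): Squeeze of the pliers: 0 at rest (tips shut), 0.38 rad at the stop (tips fully spread; handles about 40 mm over their outer faces at the grip point). The return spring takes about 12 N on the handles to start and 16 N at the stop; with the ring on the tips about 32 N. The stop may be squeezed on firmly
- stand_top (a point): Fixed grey plastic stand: two posts 95 mm tall, 20 mm wide along y, 50 mm along x, with a slot 54 mm wide between them, open along x. This point: middle of the slot, at the post tops. y across the slot. The jaws of the pliers hang in the slot and their rest plate lies across both post tops: in place, the pliers' grip point stands 57 mm above this point, the pliers' y along the stand's y
- ring_mid (a point): External retaining ring, dark steel, flat on the mat, 5 mm thick, 30 g, outside radius 24 mm. This point: centre of its hole when closed, half-way up. x points from the gap to the back, z up. Pads inside (back and each arm) touch a circle of radius 16 mm; fully spread it passes radius about 19 mm, centred about 3 mm from this point towards the gap. It springs shut when let go
- ring_gap (a point): Middle of the ring's gap between its lugs, at the ring's top face, 28 mm from the centre on the -x side; axes as the ring. Gap about 20 mm wide along y; each lug 7.5 mm wide, from radius 20 to 36 mm. The shut pliers' tips go in here from above (pliers' y along the ring's y); spread, they push each lug with 3 to 7 N, the ring clings to them by friction and may be lifted
- ring_arm_l (a joint): Opening angle of the ring's arm on the +y side: 0 closed, 0.23 to 0.26 rad when the pliers are fully squeezed
- ring_arm_r (a joint): the same for the arm on the -y side
- mat: White plastic mat, 150 x 150 mm, 6 mm thick, fixed; origin at the centre of its underside
- shaft_tip (a point): Upright steel pump shaft in a fixed fixture; this point is the centre of its flat top, 86 mm above the bench. Below it a cone 9 mm tall (radius 12 to 17.6 mm), then a land of radius 17.6 mm, 13 mm long, then the groove
- groove (a point): Middle of the shaft's groove, on the axis, 25.5 mm below the shaft's top. The groove (radius 15.6 mm) reaches 3.5 mm above and below. Around it is the flat aluminium sprung collar, radius 38 mm, its face 1 mm above this point at rest and 3.5 mm below it at its stop. Shaft and collar are oiled
- collar (a joint): How far the sprung collar is pressed down: 0 free, 0.0045 m at its stop; takes about 3 N at first, 5 N just before the stop. The 5 mm thick ring lying on it must be 2.5 to 4.5 mm down to meet the groove; once closed there, the collar pushes it up against the groove's upper side
- solvent: amber glass bottle, radius 32 mm, 160 mm tall, bystander; origin at its underside
- jar: white jar, radius 30 mm, 70 mm tall, bystander; origin at its underside
- wrench: open wrench, 170 mm long, lying flat, bystander; origin under its middle
Things that resemble listed ones, but are neither listed nor needed, are in the scene too. Of the things shaped like the part that bears ring_mid, the dark steel one is meant. What is shaped like the part that bears stand_top but turquoise is not meant.

How it is judged:
On the way, in this order (a step that is already met when the one before it is completed fails the run):
1. the pliers hold the ring spread, clear of the mat (value of joint each of ring_arm_l, ring_arm_r above 0.1 rad and height (world z) of ring_mid above 0.03 m and contact force between pliers and ring above 0.5 N), for 0.2 s.
2. the ring has closed in the groove of the shaft and the pliers are off it (value of joint each of ring_arm_l, ring_arm_r below 0.06 rad and horizontal distance between ring_mid and shaft_tip below 0.004 m and z of ring_mid in the frame of shaft_tip below -0.0232 m and contact force between pliers and ring below 0.1 N), for 0.2 s.
At the end, for the whole second after the job is handed in: Ring closed (arms under 0.06 rad) in the groove, level within 0.08 rad, within 4 mm of the shaft axis, mid-plane 23.2 to 28 mm below the shaft top; pliers upright (0.1 rad) in the stand, within 15 mm of its middle, rest plate on the posts (5 mm); all at rest (value of joint each of ring_arm_l, ring_arm_r below 0.06 rad and horizontal distance between ring_mid and shaft_tip below 0.004 m and z of ring_mid in the frame of shaft_tip between -0.028 and -0.0232 m and angle between ring_mid's own z axis and vertical below 0.08 rad and horizontal distance between pliers_grip and stand_top below 0.015 m and angle between pliers_grip's own z axis and vertical below 0.1 rad and z of pliers_grip in the frame of stand_top between 0.052 and 0.062 m and linear speed of pliers below 0.04 m/s and linear speed of ring below 0.02 m/s); the robot touches nothing.
It fails at once if more than 22 N between the shaft, its collar or fixture and anything else (contact force between rotor and anything else above 22 N).
It fails at once if the ring touched by the fingers (contact force between the fingers and ring above 0.5 N).
It fails at once if bottle, jar or wrench moved more than 30 mm (distance of any of solvent, jar, wrench from where it was at the start of the episode above 0.03 m).
It also fails if it takes over 67 s, if anything falls off the work surface, if the arm or the gripper's body presses on something with over 40 N, if the wrist force passes 120 N, or if a joint passes its speed limit or range.

### The arm

A 6-joint arm with a two-finger parallel gripper is mounted at the origin on the work surface. World frame = base frame: x ahead of the robot, y to its left, z up, the work surface at z = 0. Lengths are in m, angles in rad, forces in N, time in s.
With the tool pointing down it reaches from about 0.35 to 0.975 m from the base axis. Payload 7.1 kg.
Tool frame: the origin (TCP) lies midway between the tips of the shut fingers; the grasp point (between the pads) lies 19 mm behind it; z points along the fingers, y is the direction in which the jaws open and shut (so a half turn about z gives the same grasp; the last joint's range is limited). The gripper opens to 88 mm and grips with 3 to 60 N. Pads are 20 mm wide; open, the fingers measure 115 mm over their backs; the gripper's body (75 mm by 178 mm) begins 61 mm behind the grasp point.
Start: joints at [1.248, 0.423, 1.63, -0, 1.089, -0.019], TCP at [0.187, 0.596, 0.223] pointing down, gripper open.
Joint ranges: [-3, 3], [-0.9, 2.11], [0.09, 2.58], [-1.31, 4.45], [0.11, 2.69], [-2.54, 2.54]. Speed limits (rad/s): [2.39, 2.39, 3.01, 3.14, 3.14, 3.14].

### API

Orientations are given as [roll, pitch, yaw] about the fixed x, y, z axes, in that order (R = Rz(yaw) Ry(pitch) Rx(roll)).
In Python, from cell import read_state, grab_frame, sign_off, recognise, mark_of gives the robot as it stands. The module is installed in compiled form; this text tells all that it offers.
- The arm moves only by the tool apply_moves, never from a script. Its argument "targets" is a list of rows, each an object with "turn": the turn, a rotation vector about the tool's x, y, z normalised to -1 to 1, where 1 is 4 degrees, a list of three; "xyz": the shift along the tool's x, y, z normalised to -1 to 1, where 1 is 0.02 m, a list of three; "fingers": the opening, from -1 (shut) to 1 (fully open), so that 0 is half open. A call has 1 to 5 rows; each row shifts and turns the commanded pose from where the row before left it, along the tool's axes as they then stand; what a row does not reach is not made up. A row lasts 1/10 s, in which the tool goes at most 50 mm and 8.59 degrees, less where a joint would pass 70% of its speed; a pose out of reach is approached as far as the arm can. A call with a number of a shift or a turn outside -1 to 1 is refused whole. A call with a gripper value outside its range is refused whole. The fingers move at their own pace and stop on an object; "squeeze" is the grip in N (left out, the last holds). Time passes only in rows, so rows that do not move let the fingers close. It gives the time, the measured TCP pose, the force and the opening at its end, in the units of the state.
- read_state(): the state, without advancing time (a new reading comes with each control period).
- grab_frame(name): name is "side" or "top"; returns a dict with "img" (400x640x3 uint8, blue, green, red), "z_map" (400x640 float32, m along the optical axis (not along the pixel's ray), 0 where there is no reading), "fx", "fy", "cx", "cy" (pixels), "extrinsics" (4x4, takes a point from world to camera coordinates). Camera axes: x right, y down, z forward; pixel columns grow to the right and rows downward; lengths in m; the calibration is good to about 2 mm. A picture is of the moment at which its call begins.
- sign_off(): hands the job in, once; it reports no verdict.
Trained networks look in a picture, given as the dict that the camera call returned (one of the last four; its "shot" number tells which), for a name from the list of things; names that differ only in an ending like _2 or _b are one class to them, and where a whole thing is asked for, a point or a joint stands for the part that bears it (a point fixed in the world has none). Each returns a list of dicts, best first, with "score" (0 to 1); they miss things now and then, are a little off and sometimes report something else, mostly with a low value. They report only what shows in the picture. A call takes as long as a camera call. They do not tell look-alikes from the thing itself.
- recognise(picture, label): "extent" ([left, top, right, bottom] in pixels, round what is visible of it).
- mark_of(picture, label): "location" ([row, column] in pixels: a listed point, or the origin of a listed thing).
The state is a dict: "time_s": time; "joints": joint angles; "joint_vel": joint speeds; "effort": joint torques, N m; "ee_pos": TCP position; "eef_rot": TCP orientation; "contact_force": force on the tool from outside, world axes, zero at the start; "torque": the same for the moment, N m; "grip_width": finger opening in m.
Only numpy, scipy, OpenCV 4.12 (cv2) and the standard library are available. Lean on these libraries where they do the work, as an engineer would, in place of code of your own. Each camera call takes 0.05 s, during which the arm holds its last target. There are 200 camera calls.

## Working session

There is one attempt and no reset: what is moved stays moved. The work goes in short steps, Python scripts to look and compute and a tool call to move; the robot and the scene stay as the last step left them, time stands still between calls to the robot, and variables do not carry over. Pictures are saved under pics/ and viewed, about 8 in all and at most 12, crops included, and the job is handed in when it is done.

Besides the shell and the picture viewer there is one more tool, called after ">>>" as name([rows], argument=value, ...), one row to a line, values as JSON. apply_moves: Moves the arm, as the interface text tells. Its arguments: {"type":"object","properties":{"targets":{"type":"array"},"squeeze":{"type":"number"}},"required":["targets"]}

```bash
mkdir -p pics
cat > h.py <<'E'
import numpy as np, cv2, json
from cell import *
def w(f,r,c,z=None,win=1):
    """pixel->world; by depth map, or on plane z"""
    E=np.array(f["extrinsics"]);R,t=E[:3,:3],E[:3,3]
    d=np.array([(c-f["cx"])/f["fx"],(r-f["cy"])/f["fy"],1.])
    if z is None:
        p=f["z_map"][max(int(r)-win,0):int(r)+win+1,max(int(c)-win,0):int(c)+win+1]; p=p[p>0]
        return R.T@(d*np.median(p)-t) if len(p) else None
    o=-R.T@t; v=R.T@d
    return o+v*(z-o[2])/v[2]
def cloud(f):
    E=np.array(f["extrinsics"]);R,t=E[:3,:3],E[:3,3]
    v,u=np.mgrid[:400,:640];Z=f["z_map"]
    P=np.stack([(u-f["cx"])/f["fx"]*Z,(v-f["cy"])/f["fy"]*Z,Z],-1)
    return (P-t)@R, Z>0
def px(f,p):
    E=np.array(f["extrinsics"]);q=E[:3,:3]@p+E[:3,3]
    return f["fx"]*q[0]/q[2]+f["cx"],f["fy"]*q[1]/q[2]+f["cy"]
E
python3 - <<'E'
from h import *
np.set_printoptions(precision=4,suppress=True)
for n in("top","side"):
    f=grab_frame(n); cv2.imwrite(f"pics/{n}0.png",f["img"])
    E=np.array(f["extrinsics"]);print(n,"cam at",-E[:3,:3].T@E[:3,3],"fx",f["fx"], "axis",E[2,:3])
    for l in["pliers_grip","pliers_tips","rest_plate","stand_top","ring_mid","ring_gap","mat","shaft_tip","groove","solvent","jar","wrench"]:
        for m in mark_of(f,l)[:3]:
            r,c=m["location"];print(l,round(m["score"],2),[round(r),round(c)],w(f,r,c))
print(read_state())
E
```

```text
top cam at [ 0.3737 -0.0378  1.3546] fx 479.29863033128925 axis [ 0.1204 -0.0122 -0.9927]
pliers_grip 0.49 [224, 198] [0.4554 0.2539 0.1182]
pliers_tips 0.62 [227, 208] [0.4463 0.221  0.146 ]
rest_plate 0.7 [225, 201] [0.4529 0.2445 0.1187]
stand_top 0.76 [292, 192] [0.2745 0.2882 0.0083]
stand_top 0.63 [223, 201] [0.4591 0.246  0.1139]
ring_mid 0.65 [218, 397] [ 0.4868 -0.2799  0.0067]
ring_mid 0.59 [174, 436] [ 0.615  -0.3951  0.0003]
ring_gap 0.57 [180, 434] [ 0.5955 -0.3895  0.0015]
ring_gap 0.46 [222, 402] [ 0.4735 -0.2948  0.0081]
mat 0.91 [225, 389] [ 0.4645 -0.2589  0.0071]
mat 0.42 [185, 287] [0.5661 0.0283 0.0775]
shaft_tip 0.95 [189, 285] [0.5553 0.0336 0.0766]
shaft_tip 0.21 [225, 200] [0.4526 0.2483 0.1186]
groove 0.76 [188, 289] [0.5581 0.0225 0.0787]
solvent 0.96 [122, 242] [0.7287 0.1492 0.1112]
jar 0.75 [129, 297] [0.7234 0.0022 0.0687]
wrench 0.72 [132, 349] [ 0.7324 -0.146   0.0044]
wrench 0.34 [188, 286] [0.5582 0.0301 0.077 ]
side cam at [ 0.0633 -1.048   0.8397] fx 510.8900493436125 axis [ 0.3499  0.7667 -0.5383]
pliers_grip 0.6 [148, 271] [0.4643 0.2661 0.1524]
[... 502 characters left out ...]
olvent 0.73 [189, 369] [0.7296 0.1386 0.0131]
solvent 0.2 [302, 358] [ 0.4797 -0.2826  0.0037]
jar 0.95 [214, 394] [ 0.7282 -0.02    0.0196]
wrench 0.96 [242, 421] [ 0.7374 -0.1479  0.0057]
wrench 0.41 [208, 332] [0.55   0.017  0.0679]
{'time_s': 1.3, 'joints': array([ 1.248 ,  0.4231,  1.6298, -0.    ,  1.0886, -0.019 ]), 'joint_vel': array([-0.0005, -0.0001,  0.0001,  0.001 ,  0.0003, -0.0003]), 'effort': array([ -0.0009, -54.4591, -27.4039,   0.0645,   0.0168,   0.    ]), 'ee_pos': array([0.1869, 0.5964, 0.2227]), 'eef_rot': array([3.1415, 0.    , 2.8378]), 'contact_force': array([ 0.2098,  0.2728, -0.7   ]), 'torque': array([-0.041 ,  0.0144,  0.0445]), 'grip_width': 0.08820819583704415}
```

View pictures.

Run:
```python
import cv2,numpy as np
t=cv2.imread("pics/top0.png");s=cv2.imread("pics/side0.png")
R=lambda im,y0,y1,x0,x1,k:cv2.resize(im[y0:y1,x0:x1],None,fx=k,fy=k,interpolation=cv2.INTER_CUBIC)
a=R(t,160,260,330,460,3);b=R(t,160,260,150,320,3)   # 390x300, 510x300
c=R(s,270,370,310,440,3);d=R(s,110,230,190,360,2.5)
o=np.zeros((600,800,3),np.uint8)
def put(i,y,x):
    h,w=i.shape[:2];h=min(h,600-y);w=min(w,800-x);o[y:y+h,x:x+w]=i[:h,:w]
put(a,0,0);put(cv2.resize(b,(405,238)),0,395);put(c,300,0);put(cv2.resize(d,(405,286)),300,395)
cv2.imwrite("pics/m0.png",o)
```

```text
(no output)
```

View pics/m0.png

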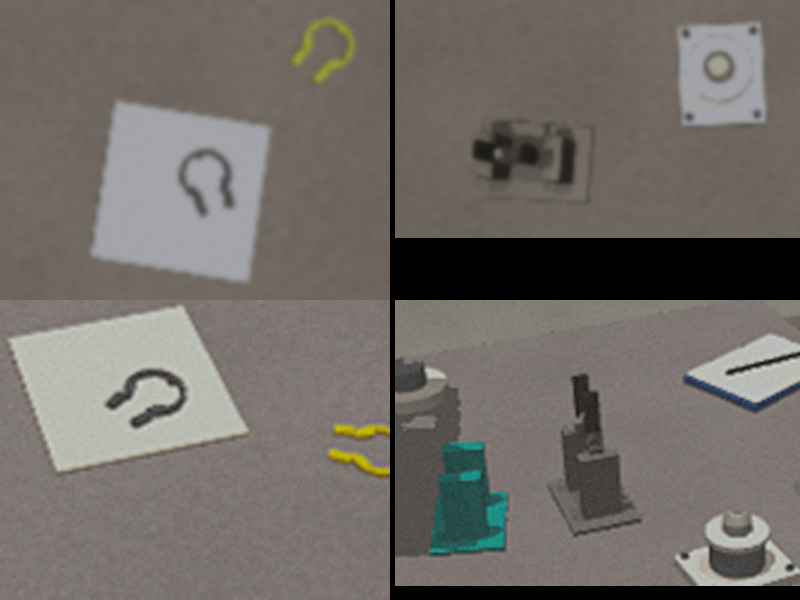

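View pics/top0.png

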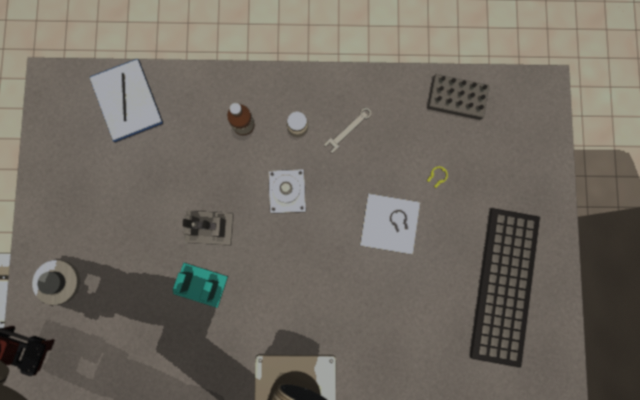

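```bash
cat > m.py <<'E'
from h import *
from scipy.optimize import least_squares, minimize
np.set_printoptions(precision=4,suppress=True)
def fit_ring(f,center,zpl,rad=60,thr=None):
    """template match of the dark ring on plane; returns x,y,yaw (x gap->back), closed ring"""
    c,r=px(f,np.array([*center,zpl])); 
    v,u=np.mgrid[int(r)-22:int(r)+23,int(c)-25:int(c)+26]
    g=cv2.cvtColor(f["img"],cv2.COLOR_BGR2GRAY)[v,u].astype(float)
    hi=np.percentile(g,90);lo=np.percentile(g,1)
    W=np.array([w(f,a,b,zpl)[:2] for a,b in zip(v.ravel(),u.ravel())])
    D=np.clip((hi-g)/(hi-lo),0,1).ravel()
    D[np.hypot(*(W-center).T)>.05]=0
    def model(p):
        d=W-p[:2];cs,sn=np.cos(p[2]),np.sin(p[2]);x=d[:,0]*cs+d[:,1]*sn;y=-d[:,0]*sn+d[:,1]*cs
        rr=np.hypot(x,y);s=lambda q:1/(1+np.exp(-q/.0008))
        gap=s(-x)*s(.010-np.abs(y))
        arc=s(rr-.0175)*s(.024-rr)*(1-gap)
        lug=s(-x-.019)*s(.036+x)*s(np.abs(y)-.010)*s(.0175-np.abs(y))
        return np.maximum(arc,lug)
    best=None
    for a in np.arange(0,2*np.pi,.3):
        q=minimize(lambda p:np.sum((model(p)-D)**2),[*center,a],method="Nelder-Mead",options=dict(xatol=1e-5,fatol=1e-4,initial_simplex=[[*center,a],[center[0]+.01,center[1],a],[center[0],center[1]+.01,a],[*center,a+.3]]))
        if best is None or q.fun<best.fun:best=q
    return best.x,best.fun,np.sum(D**2)
E
python3 - <<'E'
from m import *
for n in("top","side"):
    f=grab_frame(n);P,ok=cloud(f);np.savez(f"c_{n}.npz",P=P,ok=ok,img=f["img"])
    print(n,"ring",*fit_ring(f,np.array([.483,-.284]),.010))
    sel=lambda x,y,z:P[ok&(abs(P[...,0]-x[0])<x[1])&(abs(P[...,1]-y[0])<y[1])&(P[...,2]>z[0])&(P[...,2]<z[1])]
    print("bench z",np.median(sel((.45,.03),(.05,.03),(-.02,.02))[:,2]) )
    print("matz",np.median(sel((.45,.02),(-.25,.02),(-.02,.02))[:,2]))
    q=sel((.556,.06),(.03,.06),(.055,.1));print("collar",len(q),np.median(q[:,2]),q[:,:2].min(0),q[:,:2].max(0),(q[:,:2].min(0)+q[:,:2].max(0))/2)
    q=sel((.556,.06),(.03,.06),(.075,.1));print("shaft",len(q),q.mean(0),q[:,:2].min(0),q[:,:2].max(0),q[:,2].max())
    for z in((.085,.103),(.105,.13),(.13,.2)):
        q=sel((.455,.08),(.245,.08),z)
        if len(q)>4:
            (c,s,a)=cv2.minAreaRect(q[:,:2].astype(np.float32)*1000);print("stand/pliers",z,len(q),q.mean(0),q[:,:2].min(0),q[:,:2].max(0),c,s,a)
E
```

```text
top ring [ 0.4864 -0.2829  0.3104] 9.400394275770394 101.26708220592366
bench z 0.0005546758037437671
matz 0.006378478932747057
collar 595 0.06272874982700383 [ 0.5211 -0.0045] [0.5956 0.0695] [0.5583 0.0325]
shaft 119 [0.5577 0.0329 0.0803] [0.5411 0.0165] [0.5742 0.049 ] 0.08938051278803942
stand/pliers (0.085, 0.103) 280 [0.4515 0.2408 0.0958] [0.4263 0.2026] [0.4783 0.2978] (452.3570861816406, 250.21067810058594) (94.77011108398438, 49.932861328125) 88.5370101928711
stand/pliers (0.105, 0.13) 76 [0.4531 0.2531 0.12  ] [0.4437 0.2139] [0.4625 0.2711] (451.7520751953125, 242.29611206054688) (56.58723831176758, 17.849306106567383) 85.99348449707031
stand/pliers (0.13, 0.2) 118 [0.4531 0.2526 0.1623] [0.4419 0.2211] [0.4642 0.2804] (453.1591796875, 251.05677795410156) (59.3172492980957, 19.374919891357422) 86.18525695800781
side ring [ 0.4853 -0.285   0.3178] 19.957591034364093 131.2202668842142
bench z -0.000804940475271566
matz 0.005089445009059621
collar 370 0.06162098049454959 [ 0.5214 -0.0101] [0.5969 0.0739] [0.5591 0.0319]
shaft 67 [0.5572 0.0252 0.0796] [0.5419 0.0127] [0.5763 0.0453] 0.08741729383382334
stand/pliers (0.085, 0.103) 183 [0.4501 0.229  0.0941] [0.4272 0.1963] [0.4783 0.2994] (454.40570068359375, 246.7906494140625) (103.04173278808594, 49.45648956298828) 87.04962158203125
stand/pliers (0.105, 0.13) 56 [0.4518 0.2406 0.1184] [0.4445 0.2185] [0.4637 0.2745] (454.88873291015625, 246.3284149169922) (55.8675422668457, 19.159879684448242) 87.94573211669922
stand/pliers (0.13, 0.2) 170 [0.4531 0.2429 0.1548] [0.442  0.2129] [0.4676 0.2775] (454.7267761230469, 245.62042236328125) (65.33103942871094, 20.978004455566406) 85.13600158691406
```

```bash
cat > plan.py <<'E'
import sys; from h import *
from scipy.spatial.transform import Rotation as Ro
def go(p,yaw,step=.018):
    s=read_state();R=Ro.from_euler("xyz",s["eef_rot"]);p0=np.array(s["ee_pos"])
    T=Ro.from_euler("xyz",[np.pi,0,yaw]);rv=(R.inv()*T).as_rotvec()/np.radians(4)
    d=T.inv().apply(np.array(p)-p0)/.02
    print("now",np.round(p0,4),np.round(s["eef_rot"],4),"F",np.round(s["contact_force"],1),"w",round(s["grip_width"],4),"t",s["time_s"])
    print("turn units",np.round(rv,2),"then shift units",np.round(d,2),"n>=",np.ceil(abs(d).max()))
if __name__=="__main__": a=list(map(float,sys.argv[1:])); go(a[:3],a[3])
E
python3 plan.py .4535 .249 .223 3.085
```

```text
now [0.1869 0.5964 0.2227] [3.1415 0.     2.8378] F [ 0.7 -0.1 -0.3] w 0.088 t 1.4
turn units [ 0.    0.   -3.54] then shift units [-1.429e+01 -1.659e+01 -1.000e-02] n>= 17.0
```

>>> apply_moves([
  {"turn":[0,0,-0.885],"xyz":[0,0,0],"fingers":1},
  {"turn":[0,0,-0.885],"xyz":[0,0,0],"fingers":1},
  {"turn":[0,0,-0.885],"xyz":[0,0,0],"fingers":1},
  {"turn":[0,0,-0.885],"xyz":[0,0,0],"fingers":1},
], squeeze=50)

```text
time_s: 1.8
ee_pos: [0.1869, 0.5964, 0.2227]
eef_rot: [3.142, -0.0, 3.087]
contact_force: [0.2, -1.0, 0.1]
grip_width: 0.0878
```

>>> apply_moves([
  {"turn":[0,0,0],"xyz":[-0.8,-0.92,0],"fingers":1},
  {"turn":[0,0,0],"xyz":[-0.8,-0.92,0],"fingers":1},
  {"turn":[0,0,0],"xyz":[-0.8,-0.92,0],"fingers":1},
  {"turn":[0,0,0],"xyz":[-0.8,-0.92,0],"fingers":1},
  {"turn":[0,0,0],"xyz":[-0.8,-0.92,0],"fingers":1},
])

```text
time_s: 2.3
ee_pos: [0.2621, 0.4992, 0.2227]
eef_rot: [3.141, 0.0, 3.085]
contact_force: [0.1, 0.7, -0.2]
grip_width: 0.0878
```

>>> apply_moves([
  {"turn":[0,0,0],"xyz":[-0.8,-0.92,0],"fingers":1},
  {"turn":[0,0,0],"xyz":[-0.8,-0.92,0],"fingers":1},
  {"turn":[0,0,0],"xyz":[-0.8,-0.92,0],"fingers":1},
  {"turn":[0,0,0],"xyz":[-0.8,-0.92,0],"fingers":1},
  {"turn":[0,0,0],"xyz":[-0.8,-0.92,0],"fingers":1},
])

```text
time_s: 2.8
ee_pos: [0.3368, 0.4028, 0.2228]
eef_rot: [3.141, 0.0, 3.085]
contact_force: [0.3, 0.9, -0.5]
grip_width: 0.0877
```

>>> apply_moves([
  {"turn":[0,0,0],"xyz":[-0.8,-0.92,0],"fingers":1},
  {"turn":[0,0,0],"xyz":[-0.8,-0.92,0],"fingers":1},
  {"turn":[0,0,0],"xyz":[-0.8,-0.92,0],"fingers":1},
  {"turn":[0,0,0],"xyz":[-0.8,-0.92,0],"fingers":1},
  {"turn":[0,0,0],"xyz":[-0.8,-0.92,0],"fingers":1},
])

```text
time_s: 3.3
ee_pos: [0.4115, 0.3064, 0.2228]
eef_rot: [3.141, 0.0, 3.085]
contact_force: [0.7, -0.4, -0.5]
grip_width: 0.0877
```

```bash
python3 plan.py .4535 .249 .133 3.085
```

```text
now [0.4115 0.3064 0.2228] [3.1414e+00 2.0000e-04 3.0850e+00] F [ 0.7 -0.4 -0.5] w 0.0877 t 3.3
turn units [ 0.  0. -0.] then shift units [-2.26 -2.75  4.49] n>= 5.0
```

>>> apply_moves([
  {"turn":[0,0,0],"xyz":[-0.75,-0.92,0],"fingers":1},
  {"turn":[0,0,0],"xyz":[-0.75,-0.92,0],"fingers":1},
  {"turn":[0,0,0],"xyz":[-0.76,-0.91,0],"fingers":1},
  {"turn":[0,0,0],"xyz":[0,0,0.5],"fingers":1},
])

```text
time_s: 3.7
ee_pos: [0.455, 0.2487, 0.2136]
eef_rot: [3.14, 0.003, 3.082]
contact_force: [-0.8, -0.2, 0.2]
grip_width: 0.0878
```

>>> apply_moves([
  {"turn":[0,0,0],"xyz":[0,0,0.8],"fingers":1},
  {"turn":[0,0,0],"xyz":[0,0,0.8],"fingers":1},
  {"turn":[0,0,0],"xyz":[0,0,0.8],"fingers":1},
  {"turn":[0,0,0],"xyz":[0,0,0.8],"fingers":1},
  {"turn":[0,0,0],"xyz":[0,0,0.8],"fingers":1},
])

```text
time_s: 4.2
ee_pos: [0.4521, 0.2503, 0.1315]
eef_rot: [-3.142, -0.001, 3.085]
contact_force: [-0.3, -0.4, 0.5]
grip_width: 0.0878
```

```bash
python3 plan.py .4535 .249 .133 3.085
python3 - <<'E'
from h import *
f=grab_frame("side"); cv2.imwrite("pics/s1.png",cv2.resize(f["img"][70:220,190:350],None,fx=3.5,fy=3.5,interpolation=cv2.INTER_CUBIC))
E
```

```text
now [0.4521 0.2503 0.1315] [-3.1416e+00 -6.0000e-04  3.0851e+00] F [-0.3 -0.4  0.5] w 0.0878 t 4.2
turn units [-0.   -0.01  0.  ] then shift units [-0.07 -0.06 -0.07] n>= 1.0
```

View pics/s1.png

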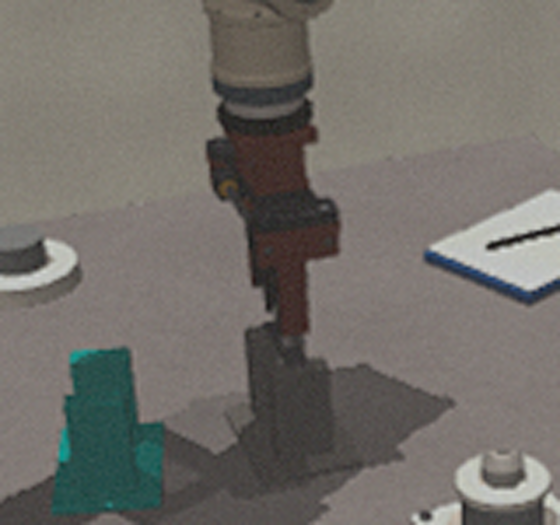

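>>> apply_moves([
  {"turn":[0,0,0],"xyz":[-0.07,-0.06,-0.07],"fingers":0.4},
  {"turn":[0,0,0],"xyz":[0,0,0],"fingers":0.29},
  {"turn":[0,0,0],"xyz":[0,0,0],"fingers":0.29},
  {"turn":[0,0,0],"xyz":[0,0,0],"fingers":0.29},
  {"turn":[0,0,0],"xyz":[0,0,0],"fingers":0.29},
])

```text
time_s: 4.75
ee_pos: [0.4549, 0.2488, 0.1351]
eef_rot: [3.141, 0.002, 3.085]
contact_force: [-0.5, -1.5, 9.0]
grip_width: 0.0574
```

>>> apply_moves([
  {"turn":[0,0,0],"xyz":[0,0,0],"fingers":0.29},
  {"turn":[0,0,0],"xyz":[0,0,-0.2],"fingers":0.29},
  {"turn":[0,0,0],"xyz":[0,0,-0.3],"fingers":0.29},
  {"turn":[0,0,0],"xyz":[0,0,-0.3],"fingers":0.29},
])

```text
time_s: 5.15
ee_pos: [0.4541, 0.2484, 0.1505]
eef_rot: [-3.141, -0.0, 3.085]
contact_force: [0.3, 0.3, -1.6]
grip_width: 0.0571
```

```bash
python3 plan.py .4535 .249 .133 3.085
python3 - <<'E'
from m import *
for n in("top","side"):
    f=grab_frame(n)
    for l in("pliers_tips","rest_plate","pliers_grip"):
        for m in mark_of(f,l)[:2]:
            r,c=m["location"];print(n,l,round(m["score"],2),[round(r),round(c)],w(f,r,c))
E
```

```text
now [0.4541 0.2484 0.1505] [-3.1414e+00 -2.0000e-04  3.0848e+00] F [ 0.3  0.3 -1.6] w 0.0571 t 5.15
turn units [-0. -0. -0.] then shift units [0.03 0.03 0.87] n>= 1.0
side rest_plate 0.7 [166, 269] [0.4453 0.2371 0.1134]
side pliers_grip 0.63 [148, 268] [0.4537 0.2649 0.1572]
```

>>> apply_moves([
  {"turn":[0,0,0],"xyz":[0,0,-0.8],"fingers":0.29},
  {"turn":[0,0,0],"xyz":[0,0,-1],"fingers":0.29},
  {"turn":[0,0,0],"xyz":[0,0,-1],"fingers":0.29},
  {"turn":[0,0,0],"xyz":[0,0,-1],"fingers":0.29},
  {"turn":[0,0,0],"xyz":[0,0,-1],"fingers":0.29},
])

```text
time_s: 6.05
ee_pos: [0.454, 0.2483, 0.2466]
eef_rot: [-3.141, -0.001, 3.085]
contact_force: [0.0, -0.4, -1.0]
grip_width: 0.0566
```

>>> apply_moves([
  {"turn":[0,0,-0.8],"xyz":[0,-0.3,0],"fingers":0.29},
  {"turn":[0,0,-0.9],"xyz":[0,-0.6,0],"fingers":0.29},
  {"turn":[0,0,-0.9],"xyz":[0,-0.9,0],"fingers":0.29},
  {"turn":[0,0,-0.9],"xyz":[0,-0.9,0],"fingers":0.29},
  {"turn":[0,0,-0.9],"xyz":[0,-0.9,0],"fingers":0.29},
])

```text
time_s: 6.55
ee_pos: [0.4603, 0.1763, 0.2458]
eef_rot: [-3.142, -0.001, -2.888]
contact_force: [0.1, 0.3, -0.8]
grip_width: 0.0569
```

>>> apply_moves([
  {"turn":[0,0,-0.91],"xyz":[0,-0.9,0],"fingers":0.29},
  {"turn":[0,0,0],"xyz":[0.29,-0.9,0],"fingers":0.29},
  {"turn":[0,0,0],"xyz":[0.29,-0.9,0],"fingers":0.29},
  {"turn":[0,0,0],"xyz":[0.29,-0.9,0],"fingers":0.29},
  {"turn":[0,0,0],"xyz":[0.29,-0.9,0],"fingers":0.29},
])

```text
time_s: 7.05
ee_pos: [0.465, 0.0831, 0.2458]
eef_rot: [3.142, -0.001, -2.827]
contact_force: [0.4, -0.1, -2.0]
grip_width: 0.0566
```

```bash
python3 plan.py .4592 -.2926 .25 3.456
python3 - <<'E'
from m import *
f=grab_frame("side")
for l in("pliers_tips","rest_plate","pliers_grip"):
        for m in mark_of(f,l)[:2]:
            r,c=m["location"];print(l,round(m["score"],2),[round(r),round(c)],w(f,r,c))
E
```

```text
now [0.465  0.0831 0.2458] [ 3.1415e+00 -5.0000e-04 -2.8275e+00] F [ 0.4 -0.1 -2. ] w 0.0566 t 7.05
turn units [ 0.   -0.01 -0.  ] then shift units [  6.09 -17.77  -0.21] n>= 18.0
pliers_tips 0.82 [186, 295] [0.4632 0.0667 0.1326]
rest_plate 0.87 [159, 289] [0.4561 0.0829 0.2083]
pliers_grip 0.68 [184, 295] [0.4635 0.0679 0.1356]
pliers_grip 0.64 [139, 290] [0.4703 0.1071 0.2514]
```

>>> apply_moves([
  {"turn":[0,0,0],"xyz":[0.31,-0.9,0],"fingers":0.29},
  {"turn":[0,0,0],"xyz":[0.31,-0.9,0],"fingers":0.29},
  {"turn":[0,0,0],"xyz":[0.31,-0.9,0],"fingers":0.29},
  {"turn":[0,0,0],"xyz":[0.31,-0.9,0],"fingers":0.29},
  {"turn":[0,0,0],"xyz":[0.31,-0.9,0],"fingers":0.29},
])

```text
time_s: 7.75
ee_pos: [0.4637, -0.0111, 0.246]
eef_rot: [3.141, 0.0, -2.826]
contact_force: [-0.5, 0.6, -0.7]
grip_width: 0.0565
```

>>> apply_moves([
  {"turn":[0,0,0],"xyz":[0.31,-0.9,0],"fingers":0.29},
  {"turn":[0,0,0],"xyz":[0.31,-0.9,0],"fingers":0.29},
  {"turn":[0,0,0],"xyz":[0.31,-0.9,0],"fingers":0.29},
  {"turn":[0,0,0],"xyz":[0.31,-0.9,0],"fingers":0.29},
  {"turn":[0,0,0],"xyz":[0.31,-0.9,0],"fingers":0.29},
])

```text
time_s: 8.25
ee_pos: [0.4622, -0.1063, 0.246]
eef_rot: [3.141, 0.0, -2.827]
contact_force: [0.5, 0.1, -1.7]
grip_width: 0.057
```

>>> apply_moves([
  {"turn":[0,0,0],"xyz":[0.31,-0.9,0.4],"fingers":0.29},
  {"turn":[0,0,0],"xyz":[0.31,-0.9,0.8],"fingers":0.29},
  {"turn":[0,0,0],"xyz":[0.31,-0.9,0.8],"fingers":0.29},
  {"turn":[0,0,0],"xyz":[0.31,-0.9,0.8],"fingers":0.29},
  {"turn":[0,0,0],"xyz":[0.31,-0.9,0.6],"fingers":0.29},
])

```text
time_s: 8.75
ee_pos: [0.4604, -0.2014, 0.177]
eef_rot: [3.141, -0.0, -2.827]
contact_force: [0.6, 0.1, -1.3]
grip_width: 0.0567
```

```bash
python3 plan.py .4592 -.2926 .16 3.456
python3 - <<'E'
from m import *
for n in("side","top"):
    f=grab_frame(n);
    if n=="side": cv2.imwrite("pics/s2.png",cv2.resize(f["img"][190:350,260:440],None,fx=4,fy=3.7,interpolation=cv2.INTER_CUBIC))
    for l in("pliers_tips","rest_plate","ring_gap","ring_mid"):
        for m in mark_of(f,l)[:2]:
            r,c=m["location"];print(n,l,round(m["score"],2),[round(r,1),round(c,1)],w(f,r,c))
E
```

```text
now [ 0.4604 -0.2014  0.177 ] [ 3.1408e+00 -4.0000e-04 -2.8267e+00] F [ 0.6  0.1 -1.3] w 0.0567 t 8.75
turn units [ 0.01 -0.01  0.01] then shift units [ 1.47 -4.32  0.85] n>= 5.0
side pliers_tips 0.93 [265.7, 336.4] [ 0.4574 -0.2087  0.0651]
side rest_plate 0.65 [239.7, 336.2] [ 0.4553 -0.2113  0.1437]
side ring_gap 0.69 [305.4, 352.0] [ 0.4618 -0.2847  0.0032]
side ring_gap 0.67 [313.1, 423.7] [ 0.5981 -0.3742  0.0035]
side ring_mid 0.66 [321.4, 435.7] [ 0.6116 -0.4028 -0.0017]
side ring_mid 0.54 [300.4, 358.0] [ 0.4808 -0.2778  0.0053]
top rest_plate 0.39 [130.4, 349.6] [ 0.7374 -0.1466  0.008 ]
top ring_gap 0.71 [180.5, 433.5] [ 0.5951 -0.3883  0.0003]
top ring_mid 0.46 [172.5, 436.1] [ 0.6187 -0.3967 -0.0011]
```

View pics/s2.png

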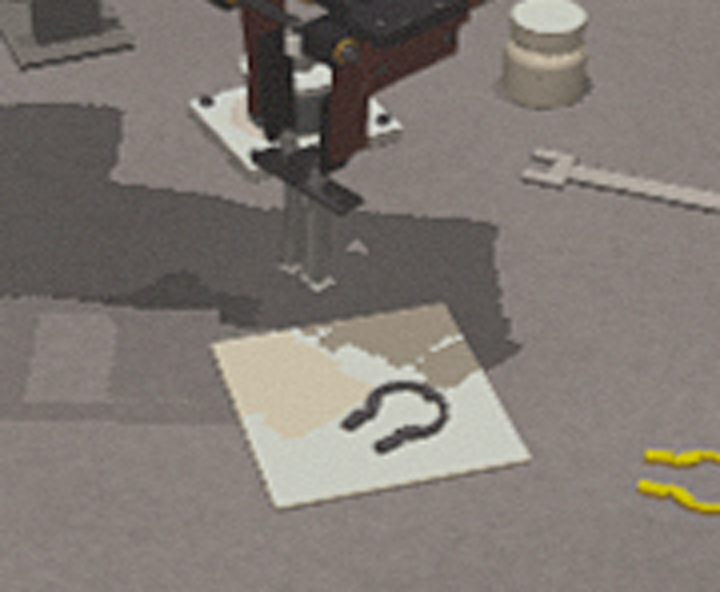

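>>> apply_moves([
  {"turn":[0,0,0],"xyz":[0.29,-0.86,0.27],"fingers":0.29},
  {"turn":[0,0,0],"xyz":[0.29,-0.86,0.27],"fingers":0.29},
  {"turn":[0,0,0],"xyz":[0.29,-0.86,0.27],"fingers":0.29},
  {"turn":[0,0,0],"xyz":[0.3,-0.87,0.27],"fingers":0.29},
  {"turn":[0,0,0],"xyz":[0.3,-0.87,0.27],"fingers":0.29},
])

```text
time_s: 9.75
ee_pos: [0.4591, -0.2938, 0.151]
eef_rot: [-3.141, 0.0, -2.827]
contact_force: [0.3, -0.3, -1.3]
grip_width: 0.057
```

>>> apply_moves([
  {"turn":[0,0,0],"xyz":[0,0,0],"fingers":0.29},
])

```text
time_s: 9.85
ee_pos: [0.4589, -0.2948, 0.1506]
eef_rot: [-3.141, -0.0, -2.829]
contact_force: [0.1, 1.2, -1.5]
grip_width: 0.0568
```

```bash
python3 plan.py .4592 -.2926 .145 3.456
python3 - <<'E'
from m import *
f=grab_frame("side"); s=read_state()
p=s["ee_pos"]
for dz in(.117,.1197,.122): print("expected tip px (c,r)",dz,px(f,p-[0,0,dz]))
print("gap px",px(f,np.array([.4592,-.2926,.011])))
cv2.imwrite("pics/s3.png",cv2.resize(f["img"][255:335,300:400],None,fx=8,fy=7.5,interpolation=cv2.INTER_CUBIC))
for l in("pliers_tips","ring_gap"):
    for m in mark_of(f,l)[:2]: print(l,m)
P,ok=cloud(f)
q=P[ok&(abs(P[...,0]-p[0])<.03)&(abs(P[...,1]-p[1])<.03)&(P[...,2]>.016)&(P[...,2]<.06)]
print(len(q),q.min(0),q.max(0),q.mean(0))
E
```

```text
now [ 0.4589 -0.2948  0.1506] [-3.1413e+00 -1.0000e-04 -2.8292e+00] F [ 0.1  1.2 -1.5] w 0.0568 t 9.85
turn units [-0.   -0.   -0.03] then shift units [-0.05  0.1   0.28] n>= 1.0
expected tip px (c,r) 0.117 (np.float64(352.85336350127335), np.float64(298.5175652545559))
expected tip px (c,r) 0.1197 (np.float64(352.8278955910761), np.float64(299.40261074702823))
expected tip px (c,r) 0.122 (np.float64(352.80625133719576), np.float64(300.1547788356684))
gap px (np.float64(352.5805656428837), np.float64(305.50203121010685))
pliers_tips {'location': [300.0, 356.6], 'score': 0.63}
ring_gap {'location': [304.5, 349.7], 'score': 0.6}
ring_gap {'location': [313.4, 425.3], 'score': 0.56}
124 [ 0.446  -0.3141  0.0331] [ 0.4687 -0.2802  0.06  ] [ 0.4565 -0.2983  0.0453]
```

View pics/s3.png

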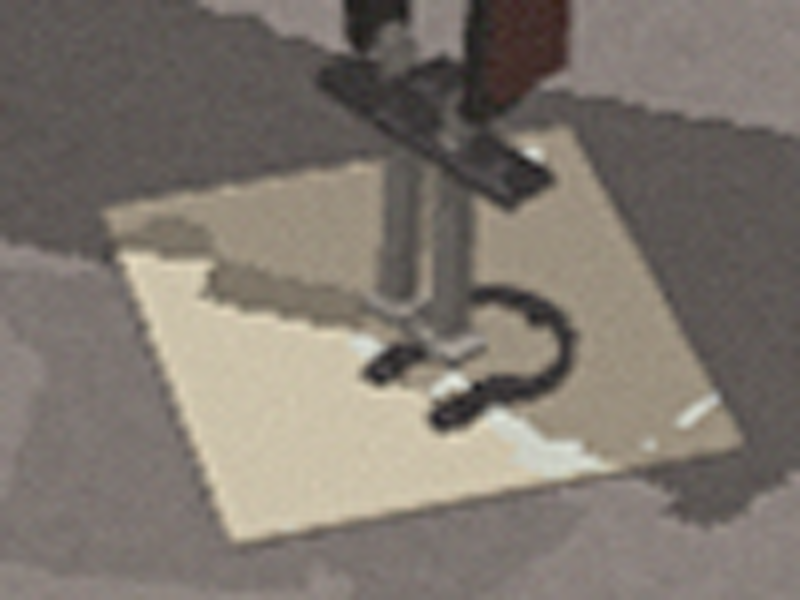

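>>> apply_moves([
  {"turn":[0,0,0],"xyz":[-0.05,0.1,0.3],"fingers":0.29},
  {"turn":[0,0,0],"xyz":[0,0,0.35],"fingers":0.29},
  {"turn":[0,0,0],"xyz":[0,0,0.35],"fingers":0.29},
  {"turn":[0,0,0],"xyz":[0,0,0],"fingers":0.29},
])

```text
time_s: 10.4
ee_pos: [0.4587, -0.2899, 0.1298]
eef_rot: [3.14, -0.001, -2.827]
contact_force: [-0.6, -0.2, -1.1]
grip_width: 0.0571
```

>>> apply_moves([
  {"turn":[0,0,0],"xyz":[0,0,0.05],"fingers":0.29},
  {"turn":[0,0,0],"xyz":[0,0,0.05],"fingers":0.29},
])

```text
time_s: 10.6
ee_pos: [0.4594, -0.2907, 0.1291]
eef_rot: [-3.141, 0.0, -2.827]
contact_force: [0.6, -0.2, -2.0]
grip_width: 0.0568
```

>>> apply_moves([
  {"turn":[0,0,0],"xyz":[0,0,0.05],"fingers":0.29},
])

```text
time_s: 10.7
ee_pos: [0.4594, -0.2908, 0.1282]
eef_rot: [-3.141, 0.0, -2.828]
contact_force: [1.1, -0.4, -1.4]
grip_width: 0.0568
```

>>> apply_moves([
  {"turn":[0,0,0],"xyz":[0,0,0.025],"fingers":0.29},
])

```text
time_s: 10.8
ee_pos: [0.4594, -0.2908, 0.1277]
eef_rot: [-3.141, 0.0, -2.828]
contact_force: [-0.8, 0.4, 1.7]
grip_width: 0.0569
```

```bash
python3 plan.py .4592 -.2926 .1277 3.456
python3 - <<'E'
from m import *
f=grab_frame("side"); s=read_state()
p=s["ee_pos"];print(s["contact_force"])
cv2.imwrite("pics/s4.png",cv2.resize(f["img"][270:330,310:390],None,fx=10,fy=10,interpolation=cv2.INTER_CUBIC))
E
```

```text
now [ 0.4594 -0.2908  0.1277] [-3.1412e+00  3.0000e-04 -2.8276e+00] F [-0.8  0.4  1.7] w 0.0569 t 10.8
turn units [-0.01  0.   -0.01] then shift units [ 0.04 -0.08  0.  ] n>= 1.0
[-0.6977  0.714  -0.0776]
```

View pics/s4.png

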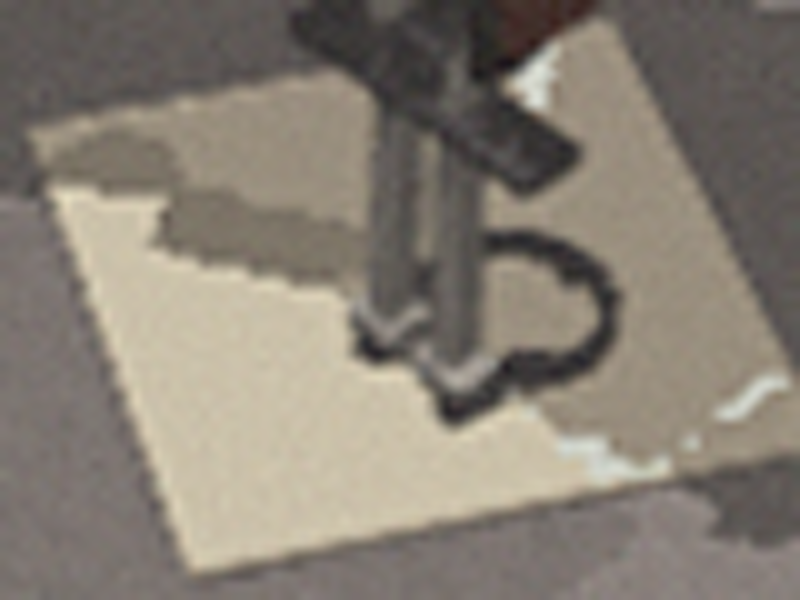

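>>> apply_moves([
  {"turn":[0,0,0],"xyz":[0,0,0.02],"fingers":0.18},
  {"turn":[0,0,0],"xyz":[0,0,0.03],"fingers":0.09},
  {"turn":[0,0,0],"xyz":[0,0,0.04],"fingers":0},
  {"turn":[0,0,0],"xyz":[0,0,0.04],"fingers":-0.08},
  {"turn":[0,0,0],"xyz":[0,0,0],"fingers":-0.16},
], squeeze=55)

```text
time_s: 11.35
ee_pos: [0.4603, -0.2902, 0.1277]
eef_rot: [3.142, 0.002, -2.828]
contact_force: [-3.5, 7.5, 26.4]
grip_width: 0.0473
```

>>> apply_moves([
  {"turn":[0,0,0],"xyz":[0,0,0],"fingers":-0.3},
  {"turn":[0,0,0],"xyz":[0,0,0],"fingers":-0.3},
  {"turn":[0,0,0],"xyz":[0,0,0],"fingers":-0.3},
])

```text
time_s: 11.65
ee_pos: [0.4603, -0.2902, 0.1277]
eef_rot: [-3.142, 0.002, -2.828]
contact_force: [-3.4, 8.0, 25.4]
grip_width: 0.0473
```

Run:
```python
from m import *
f=grab_frame("side"); s=read_state()
print(s["ee_pos"],s["contact_force"],s["grip_width"])
cv2.imwrite("pics/s5.png",cv2.resize(f["img"][270:330,310:390],None,fx=8,fy=8,interpolation=cv2.INTER_CUBIC))
```

```text
[ 0.4603 -0.2902  0.1277] [-3.9057  8.2395 26.4207] 0.04723786442257442
```

View pics/s5.png

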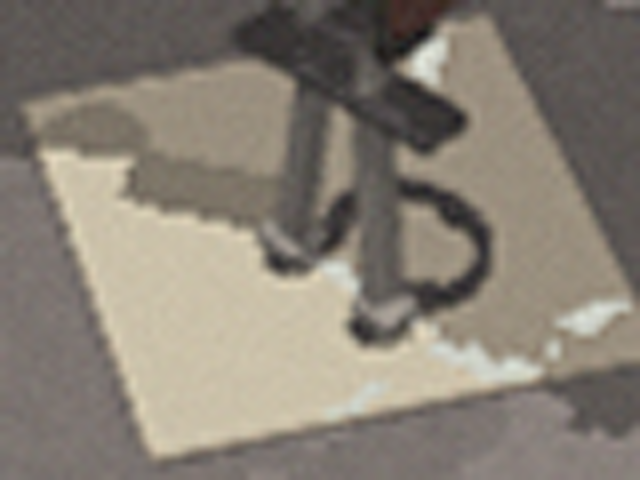

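>>> apply_moves([
  {"turn":[0,0,0],"xyz":[0,0,-0.06],"fingers":-0.3},
  {"turn":[0,0,0],"xyz":[0,0,-0.04],"fingers":-0.3},
  {"turn":[0,0,0],"xyz":[0,0,0],"fingers":-0.3},
])

```text
time_s: 12.0
ee_pos: [0.4593, -0.2893, 0.1282]
eef_rot: [3.139, 0.001, -2.828]
contact_force: [-1.9, 7.8, 15.3]
grip_width: 0.0427
```

>>> apply_moves([
  {"turn":[0,0,0],"xyz":[0,0,-0.02],"fingers":-0.3},
  {"turn":[0,0,0],"xyz":[0,0,0],"fingers":-0.3},
])

```text
time_s: 12.2
ee_pos: [0.4591, -0.2893, 0.1283]
eef_rot: [3.139, 0.0, -2.828]
contact_force: [-1.8, 7.3, 11.8]
grip_width: 0.0429
```

>>> apply_moves([
  {"turn":[0,0,0],"xyz":[0,0,-0.03],"fingers":-0.3},
  {"turn":[0,0,0],"xyz":[0,0,0],"fingers":-0.3},
])

```text
time_s: 12.4
ee_pos: [0.4594, -0.2906, 0.1282]
eef_rot: [-3.141, 0.0, -2.827]
contact_force: [-0.7, 2.1, 4.3]
grip_width: 0.0425
```

>>> apply_moves([
  {"turn":[0,0,0],"xyz":[0,0,-0.03],"fingers":-0.3},
  {"turn":[0,0,0],"xyz":[0,0,0],"fingers":-0.3},
])

```text
time_s: 12.6
ee_pos: [0.4592, -0.2908, 0.1284]
eef_rot: [-3.141, -0.0, -2.828]
contact_force: [0.6, 0.3, -1.8]
grip_width: 0.0425
```

>>> apply_moves([
  {"turn":[0,0,0],"xyz":[0,0,-0.1],"fingers":-0.3},
  {"turn":[0,0,0],"xyz":[0,0,-0.2],"fingers":-0.3},
  {"turn":[0,0,0],"xyz":[0,0,-0.4],"fingers":-0.3},
  {"turn":[0,0,0],"xyz":[0,0,-0.5],"fingers":-0.3},
  {"turn":[0,0,0],"xyz":[0,0,-0.5],"fingers":-0.3},
], squeeze=60)

```text
time_s: 13.1
ee_pos: [0.4594, -0.2908, 0.1637]
eef_rot: [-3.141, 0.0, -2.828]
contact_force: [-0.1, 0.2, -1.5]
grip_width: 0.0421
```

>>> apply_moves([
  {"turn":[0,0,0],"xyz":[0,0,-0.4],"fingers":-0.3},
  {"turn":[0,0,0],"xyz":[0,0,-0.2],"fingers":-0.3},
  {"turn":[0,0,0],"xyz":[0,0,0],"fingers":-0.3},
])

```text
time_s: 13.4
ee_pos: [0.4597, -0.2909, 0.1755]
eef_rot: [-3.14, 0.001, -2.828]
contact_force: [-0.5, 0.9, -1.5]
grip_width: 0.0426
```

Run:
```python
from m import *
f=grab_frame("side"); s=read_state()
print(s["ee_pos"],s["contact_force"],s["grip_width"])
cv2.imwrite("pics/s6.png",cv2.resize(f["img"][240:320,300:400],None,fx=7,fy=7,interpolation=cv2.INTER_CUBIC))
```

```text
[ 0.4594 -0.2907  0.1749] [-0.1071 -0.741  -1.5499] 0.04200454809821914
```

View pics/s6.png

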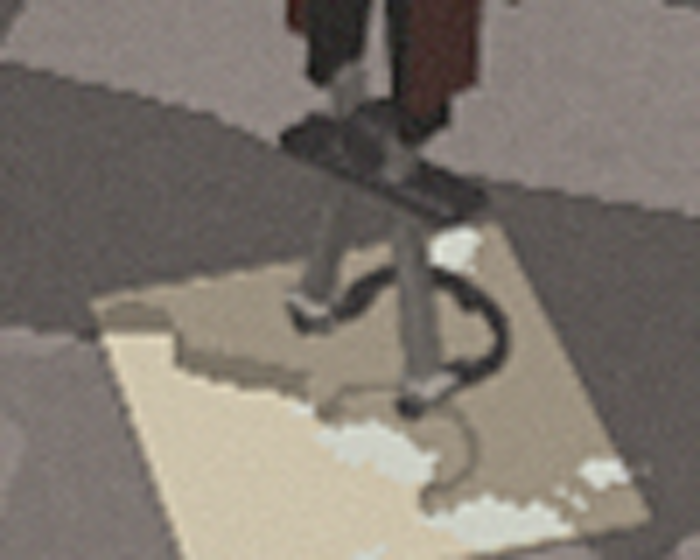

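```bash
cat > ringfit.py <<'E'
from m import *
def model(yaw):
    """sample points of spread ring (opening a=.245), tool-independent: rel. to tips, ring x forward; 3D top face"""
    pts=[]
    a=.245
    for sgn in(1,-1):
        th=np.linspace(0,np.pi-np.arcsin(.0137/.021),40)
        for r in(.0175,.0205,.0235):
            for t in th:
                p=np.array([r*np.cos(t),sgn*r*np.sin(t)])
                if t>.35:
                    piv=np.array([.0205,0]);c,s=np.cos(-sgn*a),np.sin(-sgn*a);p=piv+np.array([[c,-s],[s,c]])@(p-piv)
                pts.append(p)
    return np.array(pts)
def measure(n,s,zr):
    f=grab_frame(n);P,ok=cloud(f)
    yaw=s["eef_rot"][2]+np.pi;u=np.array([np.cos(yaw),np.sin(yaw)]);v=np.array([-u[1],u[0]])
    d=P[...,:2]-s["ee_pos"][:2];x=d@u;y=d@v
    m=ok&(x>.003)&(x<.065)&(abs(y)<.04)&(abs(P[...,2]-zr)<.012)
    g=cv2.cvtColor(f["img"],cv2.COLOR_BGR2GRAY)
    return x[m],y[m],P[...,2][m],g[m],f
E
python3 - <<'E'
from ringfit import *
s=read_state();zr=s["ee_pos"][2]-.117
print(zr)
for n in("side","top"):
    x,y,z,g,f=measure(n,s,zr)
    print(n,len(x),"x",x.min() if len(x) else 0,x.max() if len(x) else 0)
    if len(x)<20: continue
    far=x>.02
    print("y ext",y[far].min(),y[far].max(),"z",np.percentile(z,[5,25,50,75,95]),"gray",np.percentile(g,[5,50,95]))
    A=np.c_[np.ones(far.sum()),x[far],y[far]];print("plane",np.linalg.lstsq(A,z[far],rcond=None)[0])
    # circle fit of the back half
    b=x>.028
    q=least_squares(lambda p:np.hypot(x[b]-p[0],y[b]-p[1])-.0205,[.028,0],loss="soft_l1",f_scale=.002);print("back circle",q.x,q.cost,np.std(q.fun))
E
```

```text
0.05789904047129267
side 113 x 0.00307573695224832 0.04683191496512649
y ext -0.030791652202442024 0.028738160917923066 z [0.0517 0.0542 0.0558 0.057  0.0595] gray [ 48.   65.  118.2]
plane [ 0.0561 -0.0295 -0.0173]
back circle [ 0.0253 -0.0031] 0.0001916518559813504 0.0035806021282143155
top 28 x 0.039686297296613986 0.04595735603563138
y ext -0.01640075723659748 0.02115369909301949 z [0.0523 0.055  0.056  0.0581 0.0597] gray [43.7  69.   95.65]
plane [0.0528 0.0807 0.0096]
back circle [0.0246 0.0027] 5.267930269186152e-05 0.002335505192976544
```

>>> apply_moves([
  {"turn":[0,0,0],"xyz":[-0.15,0.25,-0.3],"fingers":-0.3},
  {"turn":[0,0,0],"xyz":[-0.36,0.56,-0.4],"fingers":-0.3},
  {"turn":[0,0,0],"xyz":[-0.51,0.81,-0.4],"fingers":-0.3},
  {"turn":[0,0,0],"xyz":[-0.51,0.81,-0.4],"fingers":-0.3},
  {"turn":[0,0,0],"xyz":[-0.51,0.81,-0.4],"fingers":-0.3},
])

```text
time_s: 14.05
ee_pos: [0.4784, -0.2149, 0.2134]
eef_rot: [3.142, 0.0, -2.827]
contact_force: [0.5, 0.5, -0.8]
grip_width: 0.0425
```

>>> apply_moves([
  {"turn":[0,0,0],"xyz":[-0.51,0.81,-0.4],"fingers":-0.3},
  {"turn":[0,0,0],"xyz":[-0.51,0.81,-0.4],"fingers":-0.3},
  {"turn":[0,0,0],"xyz":[-0.51,0.81,-0.3],"fingers":-0.3},
  {"turn":[0,0,0],"xyz":[-0.51,0.81,0],"fingers":-0.3},
  {"turn":[0,0,0],"xyz":[-0.51,0.81,0],"fingers":-0.3},
])

```text
time_s: 14.55
ee_pos: [0.5018, -0.1219, 0.2354]
eef_rot: [-3.141, 0.001, -2.827]
contact_force: [-0.1, -0.7, -1.3]
grip_width: 0.0423
```

>>> apply_moves([
  {"turn":[0,0,0],"xyz":[-0.51,0.81,0],"fingers":-0.3},
  {"turn":[0,0,0],"xyz":[-0.51,0.81,0],"fingers":-0.3},
  {"turn":[0,0,0],"xyz":[-0.51,0.81,0],"fingers":-0.3},
  {"turn":[0,0,0],"xyz":[-0.51,0.81,0],"fingers":-0.3},
  {"turn":[0,0,0],"xyz":[-0.51,0.81,0],"fingers":-0.3},
])

```text
time_s: 15.05
ee_pos: [0.525, -0.0291, 0.2351]
eef_rot: [3.142, 0.0, -2.827]
contact_force: [0.7, 0.9, -2.3]
grip_width: 0.0422
```

>>> apply_moves([
  {"turn":[0,0,0],"xyz":[-0.51,0.81,0],"fingers":-0.3},
  {"turn":[0,0,0],"xyz":[-0.51,0.81,0],"fingers":-0.3},
  {"turn":[0,0,0],"xyz":[-0.3,0.4,0],"fingers":-0.3},
  {"turn":[0,0,0],"xyz":[-0.15,0.2,0],"fingers":-0.3},
  {"turn":[0,0,0],"xyz":[0,0,0],"fingers":-0.3},
])

```text
time_s: 15.55
ee_pos: [0.5393, 0.021, 0.2347]
eef_rot: [-3.141, 0.0, -2.827]
contact_force: [-0.6, -0.0, -1.4]
grip_width: 0.0427
```

```bash
python3 plan.py .539 .0263 .235 3.4552
python3 - <<'E'
from ringfit import *
s=read_state();zr=s["ee_pos"][2]-.119
for n in("side","top"):
    x,y,z,g,f=measure(n,s,zr)
    cv2.imwrite(f"pics/{n}7.png",f["img"])
    far=x>.02
    print(n,len(x),"xmax",np.sort(x)[-5:],"y ext",y[far].min(),y[far].max(),"z med",np.median(z))
    A=np.c_[np.ones(far.sum()),x[far],y[far]];print("plane",np.linalg.lstsq(A,z[far],rcond=None)[0])
    P,ok=cloud(f)
    q=P[ok&(abs(P[...,0]-.558)<.06)&(abs(P[...,1]-.0325)<.06)&(P[...,2]>.055)&(P[...,2]<.092)]
    if len(q)>10:print("collar/shaft",len(q),q[:,:2].min(0),q[:,:2].max(0))
a=cv2.imread("pics/side7.png")[140:240,280:400];b=cv2.imread("pics/top7.png")[150:230,240:340]
o=np.hstack([cv2.resize(a,(400*120//100,400),interpolation=cv2.INTER_CUBIC),cv2.resize(b,(320,256),interpolation=cv2.INTER_CUBIC) if 0 else cv2.copyMakeBorder(cv2.resize(b,(320,256),interpolation=cv2.INTER_CUBIC),0,144,0,0,cv2.BORDER_CONSTANT)])
cv2.imwrite("pics/m7.png",o)
E
```

```text
now [0.5393 0.021  0.2347] [-3.1415e+00  1.0000e-04 -2.8266e+00] F [-0.6 -0.  -1.4] w 0.0427 t 15.55
turn units [-0.    0.    0.02] then shift units [-0.07  0.26 -0.01] n>= 1.0
side 72 xmax [0.0433 0.0435 0.0461 0.0471 0.0478] y ext -0.03210206186790025 0.026350676192426644 z med 0.11508362388182855
plane [ 0.1151 -0.0124  0.0325]
collar/shaft 366 [ 0.5213 -0.0105] [0.5982 0.07  ]Traceback (most recent call last):
  File "<stdin>", line 7, in <module>
    return umr_minimum(a, axis, None, out, keepdims, initial, where)
ValueError: zero-size array to reduction operation minimum which has no identity
```

```bash
cat > ov.py <<'E'
from ringfit import *
M=model(0)
def run(out,ztop_off=-.117,x0=.0235):
    f=grab_frame("side");s=read_state();p=s["ee_pos"]
    yaw=s["eef_rot"][2]+np.pi;u=np.array([np.cos(yaw),np.sin(yaw)]);v=np.array([-u[1],u[0]])
    g=cv2.cvtColor(f["img"],cv2.COLOR_BGR2GRAY).astype(np.float32)
    def proj(m,cx,cy,z):
        W=np.c_[p[:2]+np.outer(m[:,0]+cx,u)+np.outer(m[:,1]+cy,v),np.full(len(m),z)]
        q=np.array([px(f,a) for a in W]);return q.astype(np.float32)
    samp=lambda q:cv2.remap(g,q[:,0].copy(),q[:,1].copy(),cv2.INTER_LINEAR).ravel()
    Mo=M[M[:,0]>-.006]   # keep clear of jaws
    th=np.linspace(-2,2,60)
    inn=np.c_[.014*np.cos(th),.014*np.sin(th)];outr=np.c_[.028*np.cos(th),.0305*np.sin(th)]
    z=p[2]+ztop_off-.0025
    best=[]
    for cx in np.arange(x0-.006,x0+.0061,.0005):
        for cy in np.arange(-.006,.0061,.0005):
            best.append((samp(proj(Mo,cx,cy,z)).mean()-0*1,cx,cy))
    best.sort();print("best",np.round(best[:4],4)); b=np.mean(best[:5],0)
    hole=p[:2]+u*(b[1]-.003)+v*b[2];print("TCP",p,"hole centre world",hole,"F",s["contact_force"])
    k=6;r0,c0=150,290;im=cv2.resize(f["img"][r0:r0+95,c0:c0+130],None,fx=k,fy=k,interpolation=cv2.INTER_CUBIC)
    T=lambda q:((q-[c0,r0]+.5)*k).astype(int)
    for q in T(proj(M,b[1],b[2],z)): cv2.circle(im,tuple(map(int,q)),1,(0,0,255),-1)
    t=np.linspace(0,6.28,60)
    for R,zz in((.012,.086),(.0176,.077),(.038,.0615)):
        for a in t: 
            q=T(np.array(px(f,np.array([.558+R*np.cos(a),.0325+R*np.sin(a),zz]))));cv2.circle(im,tuple(map(int,q)),1,(0,255,0),-1)
    cv2.imwrite(out,im)
if __name__=="__main__": import sys;run(sys.argv[1])
E
python3 ov.py pics/o1.png
```

```text
best [[66.64    0.021  -0.0015]
 [66.7024  0.0215 -0.0015]
 [66.7303  0.021  -0.002 ]
 [66.7618  0.0215 -0.001 ]]
TCP [0.5391 0.02   0.2346] hole centre world [0.5568 0.0242] F [ 0.1465 -0.3198 -1.964 ]
```

View pics/o1.png

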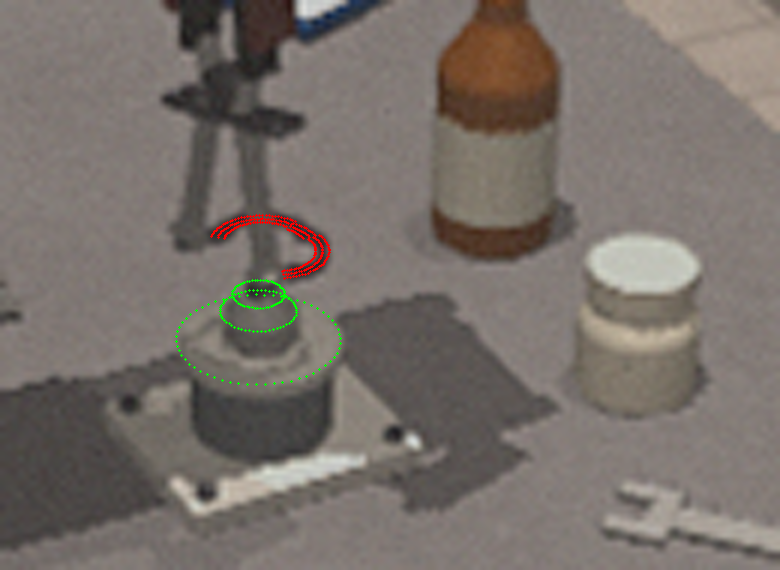

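```bash
cat > fit2.py <<'E'
from m import *
def fit2(n=3,zoff=-.1195,verbose=True):
    out=[]
    for _ in range(n):
        f=grab_frame("side");s=read_state();p=s["ee_pos"];zm=p[2]+zoff
        yaw=s["eef_rot"][2]+np.pi;u=np.array([np.cos(yaw),np.sin(yaw)]);v=np.array([-u[1],u[0]])
        P,ok=cloud(f);E=np.array(f["extrinsics"]);o=-E[:3,:3].T@E[:3,3]
        W=o+(P-o)*((zm-o[2])/(P[...,2]-o[2]))[...,None]      # ray hit on ring mid-plane
        d=W[...,:2]-p[:2];x=d@u;y=d@v
        near=ok&(x>-.012)&(x<.062)&(abs(y)<.045)
        jaw=cv2.dilate((ok&(P[...,2]>zm+.009)).astype(np.uint8),np.ones((3,3)))>0
        m=near&~jaw
        # on ring by depth: above everything else, i.e. world z of the pixel near zm
        D=np.clip(1-abs(P[...,2][m]-zm)/.02,0,1)>0.4
        x,y=x[m],y[m]
        sg=lambda q:1/(1+np.exp(-q/.0006))
        def mod(q):
            X,Y=x-q[0],y-q[1];a=q[2];best=0
            for sgn in(1,-1):
                c,si=np.cos(sgn*a),np.sin(sgn*a);xx=X-.0205;xr=.0205+c*xx-si*Y;yr=si*xx+c*Y
                rr=np.hypot(xr,yr);b=sg(rr-.0175)*sg(.0242-rr)*sg(sgn*yr)*(1-sg(-xr)*sg(.010-abs(yr)))
                lug=sg(-xr-.019)*sg(.036+xr)*sg(sgn*yr-.010)*sg(.0175-sgn*yr)
                best=np.maximum(best,np.maximum(b,lug))
            return best
        r=min((minimize(lambda q:np.sum((mod(q)-D)**2),[x0,y0,.24],method="Nelder-Mead",options=dict(initial_simplex=[[x0,y0,.24],[x0+.004,y0,.24],[x0,y0+.004,.24],[x0,y0,.30]],xatol=1e-5,fatol=1e-3)) for x0 in(.02,.025) for y0 in(-.003,.002)),key=lambda r:r.fun)
        out.append([*r.x,r.fun,D.sum()])
    out=np.array(out);print(out.round(4));q=np.median(out,0)
    h=p[:2]+u*(q[0]-.003)+v*q[1];print("TCP",p,"mid rel",q[:2],"hole world",h,"err in tool units to (.558,.0325)",-((np.array([.558,.0325])-h)@u)/.02,((np.array([.558,.0325])-h)@v)/.02)
if __name__=="__main__":
    for zo in(-.121,-.1195,-.118): fit2(2,zo)
E
python3 fit2.py
```

```text
[[ 0.0221 -0.0023  0.2367 23.0396 74.    ]
 [ 0.0223 -0.0024  0.236  24.1251 74.    ]]
TCP [0.5391 0.0199 0.2346] mid rel [ 0.0222 -0.0023] hole world [0.5581 0.0236] err in tool units to (.558,.0325) -0.13350603170961833 0.42626116918890045
[[ 0.0204 -0.004   0.2368 32.7274 84.    ]
 [ 0.0206 -0.0037  0.2395 32.8064 94.    ]]
TCP [0.5392 0.02   0.2346] mid rel [ 0.0205 -0.0039] hole world [0.557  0.0217] err in tool units to (.558,.0325) -0.21203419921288005 0.4996912031131824
[[ 0.0192 -0.0043  0.2596 38.7751 97.    ]
 [ 0.0189 -0.0046  0.2654 36.034  98.    ]]
TCP [0.5392 0.0201 0.2346] mid rel [ 0.019  -0.0044] hole world [0.5558 0.0209] err in tool units to (.558,.0325) -0.2817763436281883 0.5205723867289137fit2.py:8: RuntimeWarning: divide by zero encountered in divide
  W=o+(P-o)*((zm-o[2])/(P[...,2]-o[2]))[...,None]      # ray hit on ring mid-plane
fit2.py:8: RuntimeWarning: invalid value encountered in multiply
  W=o+(P-o)*((zm-o[2])/(P[...,2]-o[2]))[...,None]      # ray hit on ring mid-plane
```

```bash
python3 - <<'E' 2>/dev/null
from fit2 import *
for zo in(-.124,-.1225): fit2(2,zo)
O=dict(side=np.array([.0633,-1.048,.8397]),top=np.array([.3737,-.0378,1.3546]))
for n,bz in(("side",-.0008),("top",.0006)):
    c=np.load(f"c_{n}.npz");P,ok=c["P"],c["ok"];o=O[n];zc=.0615+bz
    W=o+(P-o)*((zc-o[2])/(P[...,2]-o[2]))[...,None]
    x,y=W[...,0],W[...,1]
    m=ok&(np.hypot(x-.558,y-.0325)<.055)&~((P[...,2]>zc+.005))
    D=abs(P[...,2]-zc)<.006
    x,y,D=x[m],y[m],D[m]
    f=lambda q:np.sum((1/(1+np.exp(-(.038-np.hypot(x-q[0],y-q[1]))/.0006))-D)**2)
    r=minimize(f,[.558,.0325],method="Nelder-Mead",options=dict(initial_simplex=[[.558,.0325],[.561,.0325],[.558,.0355]],xatol=1e-5,fatol=1e-3));print(n,"collar centre",r.x,r.fun,D.sum())
E
```

```text
[[ 0.0252  0.0009  0.2347 18.0449 56.    ]
 [ 0.0252  0.0008  0.2345 18.1086 62.    ]]
TCP [0.5393 0.0203 0.2346] mid rel [0.0252 0.0008] hole world [0.5601 0.0279] err in tool units to (.558,.0325) 0.028586509090168157 0.2511139831308397
[[ 0.0233 -0.0011  0.2402 19.3218 65.    ]
 [ 0.0236 -0.001   0.2325 19.176  68.    ]]
TCP [0.5393 0.0204 0.2345] mid rel [ 0.0234 -0.0011] hole world [0.559  0.0257] err in tool units to (.558,.0325) -0.056171980941571685 0.3412098701031093
side collar centre [0.5572 0.0246] 25.360617780487544 267
top collar centre [0.5576 0.033 ] 13.977238271330396 449
```

>>> apply_moves([
  {"turn":[0,0,0],"xyz":[-0.06,0.3,0.2],"fingers":-0.3},
  {"turn":[0,0,0],"xyz":[0,0,0.4],"fingers":-0.3},
  {"turn":[0,0,0],"xyz":[0,0,0.4],"fingers":-0.3},
  {"turn":[0,0,0],"xyz":[0,0,0.2],"fingers":-0.3},
  {"turn":[0,0,0],"xyz":[0,0,0],"fingers":-0.3},
])

```text
time_s: 16.7
ee_pos: [0.5379, 0.0265, 0.2094]
eef_rot: [3.141, -0.002, -2.827]
contact_force: [-0.1, -0.4, -1.3]
grip_width: 0.0426
```

```bash
python3 plan.py .5385 .0264 .2 3.4552;  python3 - <<'E'
from m import *
f=grab_frame("side");cv2.imwrite("pics/s8.png",cv2.resize(f["img"][165:225,305:385],None,fx=10,fy=10,interpolation=cv2.INTER_CUBIC))
E
```

```text
now [0.5379 0.0265 0.2094] [ 3.1410e+00 -2.0000e-03 -2.8275e+00] F [-0.1 -0.4 -1.3] w 0.0426 t 16.7
turn units [ 0.01 -0.03  0.01] then shift units [-0.03 -0.01  0.47] n>= 1.0
```

View pics/s8.png

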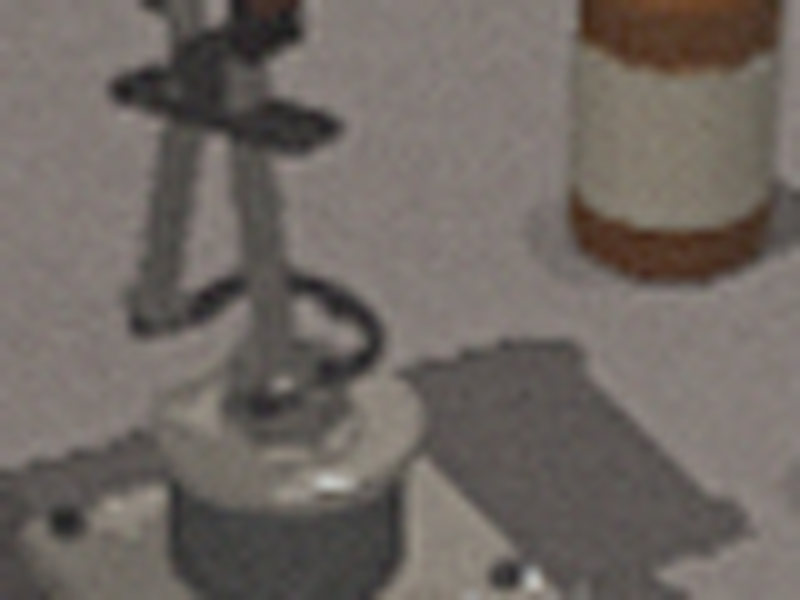

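>>> apply_moves([
  {"turn":[0,0,0],"xyz":[-0.03,0,0.15],"fingers":-0.3},
  {"turn":[0,0,0],"xyz":[0,0,0.1],"fingers":-0.3},
  {"turn":[0,0,0],"xyz":[0,0,0.1],"fingers":-0.3},
])

```text
time_s: 17.05
ee_pos: [0.5392, 0.0267, 0.2035]
eef_rot: [-3.142, 0.0, -2.828]
contact_force: [-0.8, -0.5, -1.2]
grip_width: 0.0423
```

>>> apply_moves([
  {"turn":[0,0,0],"xyz":[0,0,0.05],"fingers":-0.3},
  {"turn":[0,0,0],"xyz":[0,0,0.05],"fingers":-0.3},
])

```text
time_s: 17.25
ee_pos: [0.5392, 0.0267, 0.2015]
eef_rot: [-3.142, 0.0, -2.828]
contact_force: [-0.0, 0.0, -1.1]
grip_width: 0.0427
```

>>> apply_moves([
  {"turn":[0,0,0],"xyz":[0,0,0.05],"fingers":-0.3},
  {"turn":[0,0,0],"xyz":[0,0,0],"fingers":-0.3},
])

```text
time_s: 17.45
ee_pos: [0.5391, 0.0267, 0.2005]
eef_rot: [3.142, -0.0, -2.828]
contact_force: [0.3, -0.1, -1.2]
grip_width: 0.0424
```

No contact yet; continue with small steps.

>>> apply_moves([
  {"turn":[0,0,0],"xyz":[0,0,0.05],"fingers":-0.3},
  {"turn":[0,0,0],"xyz":[0,0,0],"fingers":-0.3},
])

```text
time_s: 17.65
ee_pos: [0.5391, 0.0267, 0.1995]
eef_rot: [-3.142, -0.0, -2.828]
contact_force: [0.1, -0.1, -1.6]
grip_width: 0.0427
```

>>> apply_moves([
  {"turn":[0,0,0],"xyz":[0,0,0.05],"fingers":-0.3},
  {"turn":[0,0,0],"xyz":[0,0,0],"fingers":-0.3},
])

```text
time_s: 17.85
ee_pos: [0.5391, 0.0267, 0.1985]
eef_rot: [3.142, -0.0, -2.828]
contact_force: [1.0, -0.4, -1.4]
grip_width: 0.0424
```

>>> apply_moves([
  {"turn":[0,0,0],"xyz":[0,0,0.05],"fingers":-0.3},
  {"turn":[0,0,0],"xyz":[0,0,0],"fingers":-0.3},
])

```text
time_s: 18.05
ee_pos: [0.5391, 0.0267, 0.1975]
eef_rot: [3.142, -0.0, -2.828]
contact_force: [-0.4, -0.3, -1.6]
grip_width: 0.0425
```

>>> apply_moves([
  {"turn":[0,0,0],"xyz":[0,0,0.06],"fingers":-0.3},
  {"turn":[0,0,0],"xyz":[0,0,0.06],"fingers":-0.3},
  {"turn":[0,0,0],"xyz":[0,0,0],"fingers":-0.3},
])

```text
time_s: 18.35
ee_pos: [0.539, 0.0267, 0.195]
eef_rot: [3.141, -0.0, -2.828]
contact_force: [0.2, 0.7, -1.9]
grip_width: 0.0426
```

>>> apply_moves([
  {"turn":[0,0,0],"xyz":[0,0,0.06],"fingers":-0.3},
  {"turn":[0,0,0],"xyz":[0,0,0.06],"fingers":-0.3},
  {"turn":[0,0,0],"xyz":[0,0,0],"fingers":-0.3},
])

```text
time_s: 18.65
ee_pos: [0.539, 0.0267, 0.1926]
eef_rot: [3.142, -0.0, -2.828]
contact_force: [0.1, 0.0, -0.7]
grip_width: 0.0422
```

>>> apply_moves([
  {"turn":[0,0,0],"xyz":[0,0,0.06],"fingers":-0.3},
  {"turn":[0,0,0],"xyz":[0,0,0.06],"fingers":-0.3},
  {"turn":[0,0,0],"xyz":[0,0,0],"fingers":-0.3},
])

```text
time_s: 18.95
ee_pos: [0.539, 0.0267, 0.1902]
eef_rot: [3.141, -0.0, -2.828]
contact_force: [0.4, 0.0, -2.5]
grip_width: 0.0424
```

>>> apply_moves([
  {"turn":[0,0,0],"xyz":[0,0,0.06],"fingers":-0.3},
  {"turn":[0,0,0],"xyz":[0,0,0.06],"fingers":-0.3},
  {"turn":[0,0,0],"xyz":[0,0,0],"fingers":-0.3},
])

```text
time_s: 19.25
ee_pos: [0.539, 0.0267, 0.1878]
eef_rot: [3.141, -0.0, -2.828]
contact_force: [-1.1, -0.2, -1.2]
grip_width: 0.0422
```

>>> apply_moves([
  {"turn":[0,0,0],"xyz":[0,0,0.06],"fingers":-0.3},
  {"turn":[0,0,0],"xyz":[0,0,0.06],"fingers":-0.3},
  {"turn":[0,0,0],"xyz":[0,0,0],"fingers":-0.3},
])

```text
time_s: 19.55
ee_pos: [0.539, 0.0267, 0.1854]
eef_rot: [3.142, -0.0, -2.828]
contact_force: [-0.5, -0.3, -0.8]
grip_width: 0.0424
```

>>> apply_moves([
  {"turn":[0,0,0],"xyz":[0,0,0.03],"fingers":-0.3},
  {"turn":[0,0,0],"xyz":[0,0,0],"fingers":-0.3},
])

```text
time_s: 19.75
ee_pos: [0.5391, 0.0267, 0.1849]
eef_rot: [3.142, -0.0, -2.828]
contact_force: [0.3, -0.1, -1.4]
grip_width: 0.0424
```

>>> apply_moves([
  {"turn":[0,0,0],"xyz":[0,0,0.03],"fingers":-0.3},
  {"turn":[0,0,0],"xyz":[0,0,0],"fingers":-0.3},
])

```text
time_s: 19.95
ee_pos: [0.5391, 0.0267, 0.1843]
eef_rot: [3.142, -0.0, -2.828]
contact_force: [-0.2, -0.4, -2.1]
grip_width: 0.0425
```

>>> apply_moves([
  {"turn":[0,0,0],"xyz":[0,0,0.04],"fingers":-0.3},
  {"turn":[0,0,0],"xyz":[0,0,0],"fingers":-0.3},
])

```text
time_s: 20.15
ee_pos: [0.5393, 0.0267, 0.1837]
eef_rot: [-3.142, 0.0, -2.828]
contact_force: [-1.0, 0.6, -0.2]
grip_width: 0.0423
```

>>> apply_moves([
  {"turn":[0,0,0],"xyz":[0,0,0.04],"fingers":-0.3},
  {"turn":[0,0,0],"xyz":[0,0,0],"fingers":-0.3},
])

```text
time_s: 20.35
ee_pos: [0.5393, 0.0267, 0.1829]
eef_rot: [-3.142, 0.0, -2.828]
contact_force: [0.0, -0.3, 1.4]
grip_width: 0.0423
```

>>> apply_moves([
  {"turn":[0,0,0],"xyz":[0,0,0.04],"fingers":-0.3},
  {"turn":[0,0,0],"xyz":[0,0,0],"fingers":-0.3},
])

```text
time_s: 20.55
ee_pos: [0.5392, 0.0267, 0.182]
eef_rot: [-3.142, 0.0, -2.828]
contact_force: [-0.4, 0.1, 1.8]
grip_width: 0.0425
```

>>> apply_moves([
  {"turn":[0,0,0],"xyz":[0,0,0.04],"fingers":-0.3},
  {"turn":[0,0,0],"xyz":[0,0,0],"fingers":-0.3},
])

```text
time_s: 20.75
ee_pos: [0.5392, 0.0267, 0.1812]
eef_rot: [-3.142, 0.0, -2.828]
contact_force: [-0.4, 0.6, 1.8]
grip_width: 0.0424
```

>>> apply_moves([
  {"turn":[0,0,0],"xyz":[0,0,0.04],"fingers":-0.3},
  {"turn":[0,0,0],"xyz":[0,0,0],"fingers":-0.3},
])

```text
time_s: 20.95
ee_pos: [0.5392, 0.0267, 0.1804]
eef_rot: [-3.142, 0.0, -2.827]
contact_force: [-1.0, 0.4, 2.5]
grip_width: 0.0427
```

>>> apply_moves([
  {"turn":[0,0,0],"xyz":[0,0,0.025],"fingers":-0.3},
  {"turn":[0,0,0],"xyz":[0,0,0],"fingers":-0.3},
])

```text
time_s: 21.15
ee_pos: [0.5392, 0.0267, 0.1799]
eef_rot: [-3.142, 0.0, -2.828]
contact_force: [-0.0, 0.4, 1.7]
grip_width: 0.0423
```

>>> apply_moves([
  {"turn":[0,0,0],"xyz":[0,0,0.02],"fingers":-0.3},
  {"turn":[0,0,0],"xyz":[0,0,0],"fingers":-0.3},
])

```text
time_s: 21.35
ee_pos: [0.5392, 0.0267, 0.1795]
eef_rot: [-3.142, 0.0, -2.828]
contact_force: [-0.3, -0.4, 2.2]
grip_width: 0.0424
```

>>> apply_moves([
  {"turn":[0,0,0],"xyz":[0,0,0.02],"fingers":-0.3},
  {"turn":[0,0,0],"xyz":[0,0,0],"fingers":-0.3},
])

```text
time_s: 21.55
ee_pos: [0.5393, 0.0267, 0.1792]
eef_rot: [-3.142, 0.0, -2.828]
contact_force: [-0.8, 1.3, 3.7]
grip_width: 0.0429
```

>>> apply_moves([
  {"turn":[0,0,0],"xyz":[0,0,0.01],"fingers":-0.04},
  {"turn":[0,0,0],"xyz":[0,0,0],"fingers":-0.02},
])

```text
time_s: 21.75
ee_pos: [0.5395, 0.0266, 0.1791]
eef_rot: [-3.141, 0.001, -2.827]
contact_force: [0.7, -1.1, 4.0]
grip_width: 0.0432
```

>>> apply_moves([
  {"turn":[0,0,0],"xyz":[0,0,-0.015],"fingers":0.0},
  {"turn":[0,0,0],"xyz":[0,0,0],"fingers":0.0},
])

```text
time_s: 21.95
ee_pos: [0.5392, 0.0266, 0.1792]
eef_rot: [-3.141, 0.0, -2.827]
contact_force: [1.2, 0.3, 2.5]
grip_width: 0.0449
```

>>> apply_moves([
  {"turn":[0,0,0],"xyz":[0,0,-0.02],"fingers":0.03},
  {"turn":[0,0,0],"xyz":[0,0,0],"fingers":0.03},
])

```text
time_s: 22.15
ee_pos: [0.5392, 0.0266, 0.1796]
eef_rot: [-3.141, 0.0, -2.827]
contact_force: [1.1, -0.7, 2.2]
grip_width: 0.0459
```

>>> apply_moves([
  {"turn":[0,0,0],"xyz":[0,0,-0.015],"fingers":0.07},
  {"turn":[0,0,0],"xyz":[0,0,0],"fingers":0.07},
])

```text
time_s: 22.35
ee_pos: [0.5392, 0.0266, 0.1799]
eef_rot: [-3.141, -0.0, -2.827]
contact_force: [0.9, -1.7, 2.6]
grip_width: 0.0479
```

>>> apply_moves([
  {"turn":[0,0,0],"xyz":[0,0,-0.02],"fingers":0.11},
  {"turn":[0,0,0],"xyz":[0,0,0],"fingers":0.11},
])

```text
time_s: 22.55
ee_pos: [0.5385, 0.0267, 0.18]
eef_rot: [3.141, -0.001, -2.828]
contact_force: [0.1, -1.7, 2.1]
grip_width: 0.0493
```

>>> apply_moves([
  {"turn":[0,0,0],"xyz":[0,0,-0.02],"fingers":0.16},
  {"turn":[0,0,0],"xyz":[0,0,0],"fingers":0.16},
])

```text
time_s: 22.75
ee_pos: [0.5385, 0.0269, 0.1804]
eef_rot: [3.141, -0.001, -2.828]
contact_force: [-1.9, -0.1, 1.9]
grip_width: 0.0513
```

>>> apply_moves([
  {"turn":[0,0,0],"xyz":[0,0,-0.02],"fingers":0.2},
  {"turn":[0,0,0],"xyz":[0,0,0],"fingers":0.2},
])

```text
time_s: 22.95
ee_pos: [0.5393, 0.0269, 0.1809]
eef_rot: [3.141, 0.0, -2.828]
contact_force: [-0.1, 0.2, -0.7]
grip_width: 0.0528
```

>>> apply_moves([
  {"turn":[0,0,0],"xyz":[0,0,-0.02],"fingers":0.24},
  {"turn":[0,0,0],"xyz":[0,0,0],"fingers":0.24},
])

```text
time_s: 23.15
ee_pos: [0.5392, 0.0268, 0.1814]
eef_rot: [3.142, 0.0, -2.828]
contact_force: [-0.1, 0.1, -1.4]
grip_width: 0.0551
```

>>> apply_moves([
  {"turn":[0,0,0],"xyz":[0,0,-0.015],"fingers":0.28},
  {"turn":[0,0,0],"xyz":[0,0,0],"fingers":0.28},
  {"turn":[0,0,0],"xyz":[0,0,0],"fingers":0.29},
])

```text
time_s: 23.45
ee_pos: [0.5391, 0.0267, 0.1818]
eef_rot: [-3.142, -0.0, -2.828]
contact_force: [-0.3, -0.7, -2.1]
grip_width: 0.0564
```

Run:
```python
from m import *
f=grab_frame("side");s=read_state();print(s["ee_pos"],s["contact_force"],s["grip_width"])
cv2.imwrite("pics/s9.png",cv2.resize(f["img"][165:225,305:385],None,fx=10,fy=10,interpolation=cv2.INTER_CUBIC))
```

```text
[0.5392 0.0267 0.1818] [-0.1825  0.3323 -1.5905] 0.05655831536357575
```

View pics/s9.png

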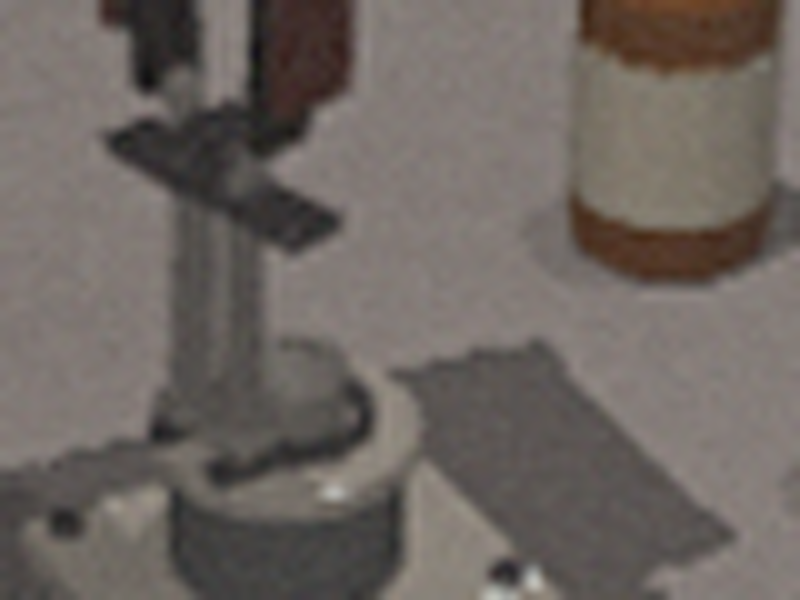

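>>> apply_moves([
  {"turn":[0,0,0],"xyz":[0,0,-0.05],"fingers":0.29},
  {"turn":[0,0,0],"xyz":[0,0,-0.1],"fingers":0.29},
  {"turn":[0,0,0],"xyz":[0,0,-0.2],"fingers":0.29},
  {"turn":[0,0,0],"xyz":[0,0,-0.5],"fingers":0.29},
  {"turn":[0,0,0],"xyz":[0,0,-0.8],"fingers":0.29},
])

```text
time_s: 24.0
ee_pos: [0.5386, 0.0267, 0.215]
eef_rot: [3.141, -0.001, -2.828]
contact_force: [0.2, -0.5, -1.2]
grip_width: 0.0571
```

>>> apply_moves([
  {"turn":[0,0,0],"xyz":[0,0,-0.8],"fingers":0.29},
  {"turn":[0,0,0],"xyz":[0,0,-0.8],"fingers":0.29},
  {"turn":[0,0,0],"xyz":[0,0,-0.4],"fingers":0.29},
  {"turn":[0,0,0],"xyz":[0,0,0],"fingers":0.29},
])

```text
time_s: 24.4
ee_pos: [0.54, 0.0267, 0.2564]
eef_rot: [-3.141, 0.003, -2.827]
contact_force: [-0.4, 0.5, -1.6]
grip_width: 0.057
```

```bash
python3 plan.py .4541 .2484 .26 3.085
python3 - <<'E'
from m import *
f=grab_frame("side");P,ok=cloud(f)
for l in("ring_mid","ring_gap","shaft_tip","groove","pliers_tips","rest_plate"):
    for m in mark_of(f,l)[:3]:
        r,c=m["location"];print(l,round(m["score"],2),[round(r,1),round(c,1)],w(f,r,c),"on z=.06:",w(f,r,c,.06))
g=cv2.cvtColor(f["img"],cv2.COLOR_BGR2GRAY)
d=np.hypot(P[...,0]-.558,P[...,1]-.0325)
m=ok&(d<.028)&(d>.0155)&(P[...,2]>.05)&(P[...,2]<.072)&(g<70)
q=P[m];print("ring dark pts",len(q),q.mean(0),np.percentile(q[:,2],[10,50,90]))
m=ok&(d<.037)&(d>.028)&(P[...,2]>.05)&(P[...,2]<.072);q=P[m];print("collar",len(q),np.percentile(q[:,2],[10,50,90]))
E
```

```text
now [0.54   0.0267 0.2564] [-3.1407e+00  2.8000e-03 -2.8275e+00] F [-0.4  0.5 -1.6] w 0.057 t 24.4
turn units [-0.    0.04  5.31] then shift units [ 4.91 10.82 -0.18] n>= 11.0
ring_mid 0.58 [206.7, 331.5] [0.5466 0.0149 0.0727] on z=.06: [0.5546 0.0325 0.06  ]
ring_mid 0.58 [321.9, 436.9] [ 0.6143 -0.4038 -0.0034] on z=.06: [ 0.5729 -0.4523  0.06  ]
ring_mid 0.57 [187.6, 329.0] [0.5378 0.0113 0.1379] on z=.06: [0.5905 0.1289 0.06  ]
ring_gap 0.71 [314.5, 422.5] [ 0.5943 -0.3753  0.0018] on z=.06: [ 0.5574 -0.4221  0.06  ]
ring_gap 0.41 [210.3, 323.6] [0.5286 0.0278 0.058 ] on z=.06: [0.5274 0.0251 0.06  ]
shaft_tip 0.59 [193.9, 332.5] [ 0.627   0.1839 -0.0024] on z=.06: [0.5852 0.0926 0.06  ]
groove 0.84 [205.7, 334.2] [0.5541 0.0135 0.0747] on z=.06: [0.5636 0.034  0.06  ]
groove 0.3 [161.3, 272.2] [ 0.5256  0.466  -0.0022] on z=.06: [0.4915 0.3542 0.06  ]
pliers_tips 0.29 [209.0, 330.7] [0.546  0.0189 0.0629] on z=.06: [0.5478 0.0229 0.06  ]
rest_plate 0.57 [157.6, 326.4] [0.5344 0.0193 0.2245] on z=.06: [0.6604 0.3048 0.06  ]
ring dark pts 42 [0.5551 0.0235 0.0632] [0.0607 0.0634 0.0652]
collar 120 [0.0554 0.0584 0.0629]
```

>>> apply_moves([
  {"turn":[0,0,0.5],"xyz":[0,0,0],"fingers":0.29},
  {"turn":[0,0,0.9],"xyz":[0,0,0],"fingers":0.29},
  {"turn":[0,0,1],"xyz":[0,0,0],"fingers":0.29},
  {"turn":[0,0,1],"xyz":[0,0,0],"fingers":0.29},
  {"turn":[0,0,1],"xyz":[0,0,0],"fingers":0.29},
])

```text
time_s: 25.25
ee_pos: [0.539, 0.0267, 0.2543]
eef_rot: [-3.142, -0.001, -3.138]
contact_force: [-0.6, -0.4, -1.9]
grip_width: 0.0566
```

>>> apply_moves([
  {"turn":[0,0,0.9],"xyz":[0.1,0.3,0],"fingers":0.29},
  {"turn":[0,0,0],"xyz":[0.38,0.82,0],"fingers":0.29},
  {"turn":[0,0,0],"xyz":[0.41,0.9,0],"fingers":0.29},
  {"turn":[0,0,0],"xyz":[0.41,0.9,0],"fingers":0.29},
  {"turn":[0,0,0],"xyz":[0.41,0.9,0],"fingers":0.29},
])

```text
time_s: 25.75
ee_pos: [0.5084, 0.1054, 0.2544]
eef_rot: [-3.141, -0.001, 3.085]
contact_force: [0.2, -0.3, -1.6]
grip_width: 0.0568
```

>>> apply_moves([
  {"turn":[0,0,0],"xyz":[0.41,0.9,0],"fingers":0.29},
  {"turn":[0,0,0],"xyz":[0.41,0.9,0],"fingers":0.29},
  {"turn":[0,0,0],"xyz":[0.41,0.9,0],"fingers":0.29},
  {"turn":[0,0,0],"xyz":[0.41,0.9,0],"fingers":0.29},
  {"turn":[0,0,0],"xyz":[0.41,0.9,0],"fingers":0.29},
])

```text
time_s: 26.25
ee_pos: [0.4725, 0.1976, 0.2544]
eef_rot: [-3.141, -0.001, 3.086]
contact_force: [0.1, -0.3, -1.5]
grip_width: 0.0568
```

>>> apply_moves([
  {"turn":[0,0,0],"xyz":[0.41,0.9,0],"fingers":0.29},
  {"turn":[0,0,0],"xyz":[0.2,0.5,0],"fingers":0.29},
  {"turn":[0,0,0],"xyz":[0,0,0],"fingers":0.29},
  {"turn":[0,0,0],"xyz":[0,0,0],"fingers":0.29},
])

```text
time_s: 26.65
ee_pos: [0.4624, 0.2253, 0.2546]
eef_rot: [-3.141, -0.0, 3.086]
contact_force: [0.4, -0.6, -1.3]
grip_width: 0.0569
```

```bash
python3 plan.py .4541 .2487 .145 3.085
```

```text
now [0.4624 0.2253 0.2546] [-3.1411e+00 -2.0000e-04  3.0862e+00] F [ 0.4 -0.6 -1.3] w 0.0569 t 26.65
turn units [-0.01 -0.    0.02] then shift units [0.48 1.14 5.48] n>= 6.0
```

>>> apply_moves([
  {"turn":[0,0,0],"xyz":[0.24,0.57,0],"fingers":0.29},
  {"turn":[0,0,0],"xyz":[0.24,0.57,0],"fingers":0.29},
  {"turn":[0,0,0],"xyz":[0,0,0.4],"fingers":0.29},
  {"turn":[0,0,0],"xyz":[0,0,0.8],"fingers":0.29},
  {"turn":[0,0,0],"xyz":[0,0,0.3],"fingers":0.29},
])

```text
time_s: 27.15
ee_pos: [0.4532, 0.2486, 0.2231]
eef_rot: [-3.14, -0.002, 3.086]
contact_force: [-0.7, 1.5, -2.0]
grip_width: 0.0567
```

```bash
python3 plan.py .4541 .2487 .145 3.085
```

```text
now [0.4532 0.2486 0.2231] [-3.1403e+00 -1.9000e-03  3.0862e+00] F [-0.7  1.5 -2. ] w 0.0567 t 27.15
turn units [-0.02 -0.03  0.02] then shift units [-0.05  0.01  3.91] n>= 4.0
```

>>> apply_moves([
  {"turn":[0,0,0],"xyz":[0,0,0.6],"fingers":0.29},
  {"turn":[0,0,0],"xyz":[0,0,0.8],"fingers":0.29},
  {"turn":[0,0,0],"xyz":[0,0,0.8],"fingers":0.29},
  {"turn":[0,0,0],"xyz":[0,0,0.8],"fingers":0.29},
  {"turn":[0,0,0],"xyz":[0,0,0.6],"fingers":0.29},
])

```text
time_s: 27.65
ee_pos: [0.4538, 0.2486, 0.1515]
eef_rot: [-3.141, -0.001, 3.086]
contact_force: [1.2, 0.4, -0.8]
grip_width: 0.0565
```

>>> apply_moves([
  {"turn":[0,0,0],"xyz":[0,0,0.2],"fingers":0.29},
  {"turn":[0,0,0],"xyz":[0,0,0.1],"fingers":0.29},
  {"turn":[0,0,0],"xyz":[0,0,0],"fingers":0.29},
])

```text
time_s: 27.95
ee_pos: [0.4543, 0.249, 0.1469]
eef_rot: [3.141, 0.0, 3.086]
contact_force: [-0.6, 0.0, -1.6]
grip_width: 0.0568
```

>>> apply_moves([
  {"turn":[0,0,0],"xyz":[0,0,0.05],"fingers":0.29},
  {"turn":[0,0,0],"xyz":[0,0,0],"fingers":0.29},
])

```text
time_s: 28.15
ee_pos: [0.4543, 0.249, 0.1462]
eef_rot: [3.141, 0.001, 3.086]
contact_force: [-0.3, 0.2, -1.4]
grip_width: 0.0568
```

>>> apply_moves([
  {"turn":[0,0,0],"xyz":[0,0,0.04],"fingers":0.29},
  {"turn":[0,0,0],"xyz":[0,0,0],"fingers":0.29},
])

```text
time_s: 28.35
ee_pos: [0.4541, 0.2489, 0.1451]
eef_rot: [3.141, 0.0, 3.086]
contact_force: [-0.1, 0.4, -1.2]
grip_width: 0.0565
```

>>> apply_moves([
  {"turn":[0,0,0],"xyz":[0,0,0.15],"fingers":0.29},
  {"turn":[0,0,0],"xyz":[0,0,0.1],"fingers":0.29},
  {"turn":[0,0,0],"xyz":[0,0,0.05],"fingers":0.29},
  {"turn":[0,0,0],"xyz":[0,0,0],"fingers":0.29},
])

```text
time_s: 28.75
ee_pos: [0.4539, 0.2488, 0.1387]
eef_rot: [-3.141, -0.0, 3.086]
contact_force: [-0.2, 0.3, -1.8]
grip_width: 0.057
```

>>> apply_moves([
  {"turn":[0,0,0],"xyz":[0,0,0.05],"fingers":0.29},
  {"turn":[0,0,0],"xyz":[0,0,0],"fingers":0.29},
])

```text
time_s: 28.95
ee_pos: [0.454, 0.2489, 0.1379]
eef_rot: [-3.142, -0.0, 3.086]
contact_force: [0.3, 1.6, -0.8]
grip_width: 0.0568
```

>>> apply_moves([
  {"turn":[0,0,0],"xyz":[0,0,0.05],"fingers":0.29},
  {"turn":[0,0,0],"xyz":[0,0,0],"fingers":0.29},
])

```text
time_s: 29.15
ee_pos: [0.454, 0.2489, 0.1369]
eef_rot: [-3.142, -0.0, 3.086]
contact_force: [-0.1, -0.1, -0.6]
grip_width: 0.0565
```

>>> apply_moves([
  {"turn":[0,0,0],"xyz":[0,0,0.04],"fingers":0.29},
  {"turn":[0,0,0],"xyz":[0,0,0],"fingers":0.29},
])

```text
time_s: 29.35
ee_pos: [0.454, 0.2489, 0.1361]
eef_rot: [-3.142, -0.0, 3.086]
contact_force: [-0.1, 0.4, -2.0]
grip_width: 0.057
```

>>> apply_moves([
  {"turn":[0,0,0],"xyz":[0,0,0.03],"fingers":0.29},
  {"turn":[0,0,0],"xyz":[0,0,0],"fingers":0.29},
])

```text
time_s: 29.55
ee_pos: [0.4542, 0.2489, 0.1358]
eef_rot: [3.142, 0.0, 3.086]
contact_force: [-0.9, -1.6, 1.0]
grip_width: 0.0571
```

>>> apply_moves([
  {"turn":[0,0,0],"xyz":[0,0,0.02],"fingers":0.29},
  {"turn":[0,0,0],"xyz":[0,0,0],"fingers":0.32},
  {"turn":[0,0,0],"xyz":[0,0,0],"fingers":0.36},
  {"turn":[0,0,0],"xyz":[0,0,0],"fingers":0.5},
  {"turn":[0,0,0],"xyz":[0,0,0],"fingers":0.8},
])

```text
time_s: 30.05
ee_pos: [0.4541, 0.249, 0.1352]
eef_rot: [3.141, 0.0, 3.086]
contact_force: [-0.3, 0.9, -0.4]
grip_width: 0.0707
```

>>> apply_moves([
  {"turn":[0,0,0],"xyz":[0,0,0],"fingers":1},
  {"turn":[0,0,0],"xyz":[0,0,0],"fingers":1},
  {"turn":[0,0,0],"xyz":[0,0,-0.3],"fingers":1},
  {"turn":[0,0,0],"xyz":[0,0,-0.8],"fingers":1},
  {"turn":[0,0,0],"xyz":[0,0,-1],"fingers":1},
])

```text
time_s: 30.55
ee_pos: [0.4536, 0.2486, 0.1774]
eef_rot: [-3.141, -0.001, 3.086]
contact_force: [1.4, 0.6, -0.7]
grip_width: 0.0875
```

>>> apply_moves([
  {"turn":[0,0,0],"xyz":[0,0,-1],"fingers":1},
  {"turn":[0,0,0],"xyz":[0,0,-1],"fingers":1},
  {"turn":[0,0,0],"xyz":[0,0,-1],"fingers":1},
  {"turn":[0,0,0],"xyz":[0.8,-0.8,-0.5],"fingers":1},
  {"turn":[0,0,0],"xyz":[1,-1,0],"fingers":1},
])

```text
time_s: 31.05
ee_pos: [0.4172, 0.2155, 0.2492]
eef_rot: [3.14, 0.004, 3.086]
contact_force: [-0.1, 0.5, -0.5]
grip_width: 0.088
```

>>> apply_moves([
  {"turn":[0,0,0],"xyz":[1,1,0],"fingers":1},
  {"turn":[0,0,0],"xyz":[1,1,0],"fingers":1},
  {"turn":[0,0,0],"xyz":[1,1,0],"fingers":1},
  {"turn":[0,0,0],"xyz":[0.6,1,0],"fingers":1},
  {"turn":[0,0,0],"xyz":[0,1,0],"fingers":1},
])

```text
time_s: 31.55
ee_pos: [0.3483, 0.3194, 0.2477]
eef_rot: [3.142, -0.0, 3.087]
contact_force: [1.3, -0.7, -0.0]
grip_width: 0.0878
```

>>> apply_moves([
  {"turn":[0,0,0],"xyz":[0,1,0],"fingers":1},
  {"turn":[0,0,0],"xyz":[0,1,0],"fingers":1},
  {"turn":[0,0,0],"xyz":[0,1,0],"fingers":1},
  {"turn":[0,0,0],"xyz":[0,0.5,0],"fingers":1},
  {"turn":[0,0,0],"xyz":[0,0,0],"fingers":1},
])

```text
time_s: 32.05
ee_pos: [0.354, 0.3899, 0.247]
eef_rot: [3.142, -0.0, 3.087]
contact_force: [-0.0, -0.7, -0.3]
grip_width: 0.0877
```

Run:
```python
from m import *
s=read_state();print(s["time_s"],s["ee_pos"],s["contact_force"])
fs={}
for n in("top","side"):
    f=grab_frame(n);fs[n]=f;P,ok=cloud(f)
    sel=lambda x,y,z:P[ok&(abs(P[...,0]-x[0])<x[1])&(abs(P[...,1]-y[0])<y[1])&(P[...,2]>z[0])&(P[...,2]<z[1])]
    for z in((.085,.103),(.13,.2)):
        q=sel((.455,.08),(.245,.08),z)
        if len(q)>4:
            c,sz,a=cv2.minAreaRect(q[:,:2].astype(np.float32)*1000);print(n,"stand/pliers",z,len(q),c,sz,a,"zmax",np.sort(q[:,2])[-3:])
    g=cv2.cvtColor(f["img"],cv2.COLOR_BGR2GRAY);d=np.hypot(P[...,0]-.558,P[...,1]-.0325)
    q=P[ok&(d<.037)&(d>.028)&(P[...,2]>.05)&(P[...,2]<.072)];print("collar z",np.median(q[:,2]))
    for l in("solvent","jar","wrench"):
        m=mark_of(f,l)[0];print(l,np.round(m["location"]))
f=fs["top"]
try: print("ring fit top",fit_ring(f,np.array([.556,.0325]),.064))
except Exception as e: print(e)
R=lambda im,k:cv2.resize(im,None,fx=k,fy=k,interpolation=cv2.INTER_CUBIC)
a=R(fs["side"]["img"][170:230,300:370],5.5);b=R(fs["top"]["img"][160:220,255:325],5.5);c=R(fs["side"]["img"][110:230,200:340],2.75)
o=np.zeros((a.shape[0]+c.shape[0],800,3),np.uint8);o[:a.shape[0],:a.shape[1]]=a;o[:b.shape[0],400:400+b.shape[1]]=b;o[a.shape[0]:,:c.shape[1]]=c
cv2.imwrite("pics/fin.png",o);print(o.shape)
```

```text
32.05 [0.354  0.3899 0.247 ] [-0.0382 -0.651  -0.3126]
top stand/pliers (0.085, 0.103) 282 (452.3619384765625, 249.5896453857422) (93.99661254882812, 49.701019287109375) 88.37631225585938 zmax [0.1027 0.1029 0.1029]
top stand/pliers (0.13, 0.2) 125 (451.30584716796875, 250.41397094726562) (59.342689514160156, 19.86147689819336) 86.91978454589844 zmax [0.1781 0.1785 0.1794]
collar z 0.05956140124709813
solvent [125. 243.]
jar [129. 297.]
wrench [133. 347.]
side stand/pliers (0.085, 0.103) 180 (453.8897399902344, 244.69851684570312) (97.5306396484375, 49.596797943115234) 87.51807403564453 zmax [0.1025 0.1027 0.1027]
side stand/pliers (0.13, 0.2) 171 (452.3345947265625, 247.39353942871094) (69.42340850830078, 21.499181747436523) 87.1706771850586 zmax [0.1739 0.1742 0.1745]
collar z 0.05831777376220633
solvent [192. 368.]
jar [212. 393.]
wrench [242. 423.]
ring fit top (array([0.559 , 0.0315, 0.2189]), np.float64(53.148391312590064), np.float64(164.1860827664399))
(660, 800, 3)
```

View pics/fin.png

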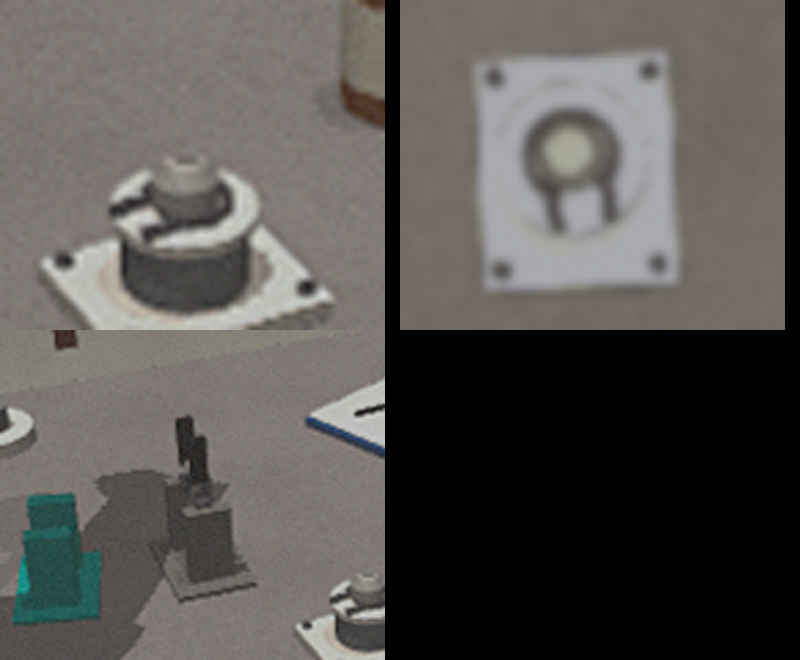

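```bash
python3 -c "from cell import sign_off;print(sign_off())"
```

```text
the job is handed in; nothing more can be done
None
```

The ring is closed in the shaft groove, the pliers are back upright in the grey stand, and I handed the job in at about 32 s of the 67 s allowed. No verdict was reported.

**What I did:** I gripped the pliers, spread the dark steel ring and lifted it off the mat. I lowered it over the shaft and pressed the collar until it bottomed. Then I let the ring close in small steps, raising the arm as the tips dropped, and returned the pliers.

**Last checks:**
- **Ring:** The final picture shows it closed around the shaft and lying flat on the collar. The collar face stands about 59 mm above the bench, roughly 2.4 mm below its free height, which fits a ring sitting against the groove's upper side.
- **Ring position:** The top-view fit put the ring centre within about 2 mm of the shaft axis. That fit is poor, because the shaft is in the picture as well.
- **Pliers:** They stand upright within about 3 mm of the stand's middle, at the same height as at the start.
- **Forces:** The wrist readings, allowing for the pliers' weight, showed at most about 6 N while pressing the collar, well under the 20 N limit.
- **Bystanders:** The bottle, jar and wrench show no visible move. The networks' marks shifted by at most about 3 pixels.

**What went wrong on the way:** While spreading the ring on the mat I first pressed down too hard, about 26 N, and the spreading stalled. It went through once I raised the arm. Also, the side camera alone placed the held ring only to about 2 mm, so I relied on the force readings during the descent, which showed no sideways contact.

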